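Open the stuck heel mould and unload the heels

ROBOT

A 7-joint arm with a two-finger parallel gripper is mounted at the origin on a cart in front of the work surface, level with it; the furniture and walls round the work are solid. World frame = base frame: x ahead of the robot, y to its left, z up, the work surface at z = 0. Lengths are in m, angles in rad, forces in N, time in s.
With the tool pointing down it reaches from about 0.4 to 0.85 m from the base axis. Payload 10.4 kg.
Tool frame: the origin (TCP) lies midway between the tips of the shut fingers; the grasp point (between the pads) lies 19 mm behind it; z points along the fingers, y is the line along which they close (so a half turn about z gives the same grasp; the last joint's range is limited). The gripper opens to 87 mm and grips with 3 to 60 N. Pads are 19 mm wide; open, the fingers measure 117 mm over their backs; the gripper's body (75 mm by 190 mm) begins 51 mm behind the grasp point.
Start: joints at [1.125, 0.332, -0.065, 1.46, 0.022, 1.35, -0.088], TCP at [0.256, -0.57, 0.223] pointing down, gripper open.
Joint ranges: [-2.6, 2.6], [-0.5, 2.12], [-1.47, 1.34], [0.16, 2.42], [-1.27, 4.41], [0.06, 2.06], [-2.6, 2.6]. Speed limits (rad/s): [2.22, 2.22, 2.79, 2.79, 3.14, 3.14, 3.14].

INTERFACE

Orientations are given as a unit quaternion [x, y, z, w].
In Python, from bench import r gives the robot as it stands.
- The arm moves only by the tool move_arm, never from a script. Its argument "targets" is a list of rows, each a list of 3 entries, a list of its own where there are three numbers: the shift along the tool's x, y, z in cm, then the turn, a rotation vector about the tool's x, y, z in rad, then the opening in per cent of the stroke, from 0 (shut) to 100 (fully open). In form: [[[x, y, z], [wx, wy, wz], gripper], ...]. A call has 1 to 20 rows; each row shifts and turns the commanded pose from where the row before left it, along the tool's axes as they then stand; what a row does not reach is not made up. A row lasts 1/8 s, in which the tool goes at most 62.5 mm and 10.7 degrees, less where a joint would pass 70% of its speed; a pose out of reach is approached as far as the arm can. A call with a gripper value outside its range is refused whole. The fingers move at their own pace and stop on an object; "grip_force" is the grip in N (left out, the last holds). Time passes only in rows, so rows that do not move let the fingers close. It gives the time, the measured TCP pose, the force, the opening and the grip force at its end, in the units of the state.
- r.read_state(): the state, without advancing time (a new reading comes with each control period).
- r.camera(name): name is "scene" or "top"; returns a dict with "image" (420x560x3 uint8, blue, green, red), "vertical_fov" (degrees; the focal length in pixels is half the picture's height over the tangent of half this angle, whatever the lens; pixels are square), "cx", "cy" (the principal point, pixels), "cam_to_world" (4x4, takes a point from camera to world coordinates). Camera axes: x right, y down, z forward; pixel columns grow to the right and rows downward; lengths in m; the calibration is good to about 2 mm. A picture is of the moment at which its call begins. There is no depth.
- r.close_job(): hands the job in; it is judged then, once.
The state is a dict: "time": time; "joint_positions": joint angles; "joint_vel": joint speeds; "joint_torque": joint torques, N m; "ee_pos": TCP position; "eef_rot": TCP orientation; "ft_force": force on the tool from outside, world axes, zero at the start; "torque": the same for the moment, N m; "width": finger opening in m; "grip_force": force on a finger pad.
Only numpy, scipy, OpenCV 4.12 (cv2) and the standard library are available. Lean on these libraries where they do the work, as an engineer would, in place of code of your own. Each camera call takes 0.05 s, during which the arm holds its last target. There are 200 camera calls.

TASK

Unload the heel mould: turn its three clamp knobs anticlockwise to their stops, then, without a hand on the lid, lever the stuck lid loose with the pry bar laid over the round pry rest, its toe in the notch under the lid. Lay the bar down on the bench, lift the lid off by its handle, set it down flat on the bench beside the mould, and put every moulded heel block into the plywood tray. Leave the bar on the bench clear of mould and lid, and do not disturb the jar, the bottle or the thread spool.

Things in the scene. Friction and masses are not known exactly. Their poses are not given: they have to be found in the camera images.
- mould: Fixed aluminium heel mould, lower half 90 (x) x 176 (y) x 60 mm high (split face z = 60) on a foot plate (x -56 to 84, y +-124, 10 mm thick). Origin: centre of the block's underside; its front (pry side) faces its own -x. Four pockets 40 x 30 x 16 mm deep at x 0, y -57, -19, 19, 57 mm. Cheeks in front (y +-90 to +-101, to z 70) and two posts behind (x 47 to 55, y +-55, to z 72) guide the lid.
- notch (a point): Middle of the mouth of the pry notch, at its upper edge: (-45, 0, 60) mm in the mould's frame. The notch is 50 mm wide (y -25 to +25), 18 mm deep (x -45 to -27) and 16 mm high (z 44 to 60), open to the front and roofed by the lid's lip. Axes as the mould's.
- pry_rest: The fulcrum: fixed round steel bar 12 mm in diameter, 88 mm long along y, on two arms (at y +-34 mm, lower than its top). Origin: its centre, at (-73, 0, 54) mm in the mould's frame, so its top is level with the split face and lies 28 mm in front of the lid's edge. Axes as the mould's.
- lid: Loose aluminium lid 90 (x) x 176 (y) x 30 mm, 0.65 kg, hollow underneath (20 mm deep; lip 18 mm wide in front). Origin: centre of its underside; it starts on the split face, axes as the mould's. Sprung catches in the front cheeks grip its ends: 40 to 60 N at the front edge until that has risen 5 mm; then it is free and the catches, sprung in 1.5 mm, may prop its front 5 mm up.
- lid_handle (a point): Middle of the lid's bridge handle: a round bar 14 mm in diameter and about 56 mm clear between its posts, along the lid's y axis, 62 mm above the lid's underside and 32 mm above its top.
- lid_lip (a point): Point on the lower edge of the lid's front lip, at its middle: (-45, 0, 0) mm in the lid's frame.
- clamp_left (a joint): Turn of the clamp knob at the mould's +y end (axis at x 0, y +104 mm). 0 = clamped, tongue over the lid (fully over, 10 mm); grows anticlockwise seen from above to the stop at 1.5 rad, where the tongue is clear. About 0.12 N m of friction, stays where left.
- clamp_right (a joint): The same for the clamp at the mould's -y end (axis at x 0, y -104 mm).
- clamp_rear (a joint): The same for the clamp behind the lid (axis at x +61, y 0 mm).
- clamp_left_grip (a point): Middle of the wing of the left clamp knob: a black wing 46 mm long, 11 mm thick, 22 mm high, along this point's x axis, centred on the vertical turning axis, centre 113.5 mm above the bench; the tongue, 14 mm wide, points the same way (+x), its top 5 mm below the wing.
- clamp_right_grip (a point): The same for the right clamp.
- clamp_rear_grip (a point): The same for the rear clamp.
- pry_bar: Loose pry bar, 248 mm long, 0.25 kg: wooden handle 110 (x) x 26 (y) x 24 mm high, lying on the bench, and a flat steel blade 20 mm wide and 6 mm thick (z 9 to 15 mm) to the toe at x = +193 mm. Origin: centre of the handle's underside; x points to the toe, z up; its centre of mass is about 24 mm from the origin toward the toe.
- pry_tip (a point): End of the blade, in the middle of its thickness: (193, 0, 12) mm in the bar's frame.
- heel_0: Black D-shaped heel block 36 (x) x 26 (y) x 30 mm high, 45 g, 3 mm sprue stub on top; two to four of heel_0 to heel_3 are present. Origin: mid-length, mid-width of its underside. Stands upright in the pocket at y = -57 mm, axes as the mould's, lower 16 mm inside, 14 mm showing once the lid is off.
- heel_1: The same, pocket at y = -19 mm.
- heel_2: The same, pocket at y = +19 mm.
- heel_3: The same, pocket at y = +57 mm.
- tray: Loose open plywood tray 150 (x) x 210 (y) x 28 mm, 0.45 kg, walls and floor 6 mm thick. Origin: centre of its underside. The bench between the mould and the tray is bare but for the pry bar.
- jar: White-capped paste jar, 69 mm across, 73 mm high, loose; leave alone. Origin: centre of its underside. Fixed clutter stands farther back than this jar and to the left of the mould.
- bottle: Small brown dye bottle, 39 mm across, 86 mm high, loose; leave alone. Origin: centre of its underside.
- spool: Spool of red thread, 46 mm across, 60 mm high, loose; leave alone. Origin: centre of its underside.

How it is judged:
On the way, in this order (a step that is already met when the one before it is completed fails the run):
1. all three clamp knobs stand within 0.1 rad of their stops (value of joint each of clamp_left, clamp_right, clamp_rear above 1.4 rad), for 0.2 s.
2. the lid's front lip is levered up at least 5 mm by the bar, which bears on the pry rest, with the fingers off the lid (z of lid_lip in the frame of mould above 0.065 m and contact force between pry_bar and lid above 1 N and contact force between pry_bar and pry_rest above 1 N and contact force between the fingers and lid below 0.5 N), for 0.1 s.
3. the lid lies flat on the bench beside the mould (height (world z) of lid below 0.006 m and angle between lid's own z axis and vertical below 0.08 rad and horizontal distance between lid and mould above 0.12 m), for 0.2 s.
At the end, for the whole second after the job is handed in: Every heel block is at rest in the tray, which stands level on the bench; the lid lies flat (0.08 rad) on the bench, centre over 120 mm from the mould's; the pry bar lies on the bench, level within 0.15 rad, clear of mould and lid; all clamps are within 0.1 rad of their stops (all of step 1 and all of step 3 and x of heel_0 in the frame of tray between -0.075 and 0.075 m and y of heel_0 in the frame of tray between -0.105 and 0.105 m and z of heel_0 in the frame of tray between 0 and 0.045 m and linear speed of each of heel_0, heel_1, heel_2, heel_3, lid, pry_bar below 0.02 m/s and x of heel_1 in the frame of tray between -0.075 and 0.075 m and y of heel_1 in the frame of tray between -0.105 and 0.105 m and z of heel_1 in the frame of tray between 0 and 0.045 m and x of heel_2 in the frame of tray between -0.075 and 0.075 m and y of heel_2 in the frame of tray between -0.105 and 0.105 m and z of heel_2 in the frame of tray between 0 and 0.045 m and x of heel_3 in the frame of tray between -0.075 and 0.075 m and y of heel_3 in the frame of tray between -0.105 and 0.105 m and z of heel_3 in the frame of tray between 0 and 0.045 m and angle between tray's own z axis and vertical below 0.08 rad and height (world z) of tray below 0.006 m and height (world z) of pry_bar below 0.03 m and angle between the x axis of pry_bar and the z axis of mould, either way round above 1.42 rad and contact force between pry_bar and mould below 0.2 N and contact force between pry_bar and lid below 0.2 N); the robot touches nothing.
It fails at once if the jar, the bottle or the spool is shifted more than 30 mm or tipped over (distance of any of jar, bottle, spool from where it was at the start of the episode above 0.03 m or angle between any of jar, bottle, spool's own z axis and vertical above 0.5 rad).
Of heel_0, heel_1, heel_2, heel_3 only 2 to 4 are there at a start; the rules pass over those that are not, and their reading is None.
At some moment in a run one of pry_bar, tray may be knocked a few centimetres aside while the robot is not near it.
Once in a run the grip may slacken for a moment while it holds something.
It also fails if it takes over 210 s, if anything falls off the work surface, if the arm or the gripper's body presses on something with over 40 N, if the wrist force passes 120 N, or if a joint passes its speed limit or range.

## Working session

There is one attempt and no reset: what is moved stays moved. The work goes in short steps, Python scripts to look and compute and a tool call to move; the robot and the scene stay as the last step left them, time stands still between calls to the robot, and variables do not carry over. Pictures are saved under pics/ and viewed, at most 17 in all, crops included, and the job is handed in when it is done.

Besides the shell and the picture viewer there is one more tool, called after "Request:" by a JSON object that holds its "method" and its "body", one argument or row to a line. move_arm: Moves the arm, as the interface text tells. Its arguments: {"type":"object","properties":{"targets":{"type":"array"},"grip_force":{"type":"number"}},"required":["targets"]}

```bash
ls; mkdir -p pics; python3 - <<'E'
from bench import r
import cv2,numpy as np
print(r.read_state())
for n in("scene","top"):
    c=r.camera(n);cv2.imwrite(f"pics/{n}0.png",c["image"]);np.savez(n+"0.npz",**c);print(n,c["vertical_fov"],c["cx"],c["cy"],np.round(c["cam_to_world"],4).tolist())
E
```

```text
pics
{'time': 0.0, 'joint_positions': array([ 1.12544403,  0.33284588, -0.06467742,  1.46095208,  0.02155423,
        1.34989711, -0.08846582]), 'joint_vel': array([-1.62874937e-05,  1.36427194e-03,  4.99905072e-04,  5.52153833e-04,
       -1.64010695e-03, -5.51689761e-04, -1.18940397e-03]), 'joint_torque': array([-6.19430011e-04, -6.23256111e+01,  2.41960958e-02, -3.89891911e+01,
       -6.14275946e-02,  3.98428389e-02,  1.22254928e-04]), 'ee_pos': array([ 0.25625519, -0.56962091,  0.22176496]), 'eef_rot': array([ 9.77740358e-01,  2.09817293e-01, -1.62100721e-04, -6.85816670e-04]), 'ft_force': array([-0.76895246, -1.23091265,  0.45529884]), 'torque': array([ 0.01427844, -0.01216036, -0.01894852]), 'grip_force': 0.0, 'width': 0.08724936889564952}
scene 55.99157217840468 275.5195972101155 209.95519749957717 [[-0.6497, -0.5365, 0.5386, 0.0125], [-0.7601, 0.4438, -0.4747, 0.5397], [0.0156, -0.7178, -0.6961, 0.9069], [0.0, 0.0, 0.0, 1.0]]
top 52.960806836919524 277.2080914673873 209.5052846351263 [[-0.0201, -0.9994, 0.0293, 0.5746], [-0.9996, 0.0206, 0.0189, -0.0361], [-0.0195, -0.0289, -0.9994, 1.2732], [0.0, 0.0, 0.0, 1.0]]
```

View pics/scene0.png

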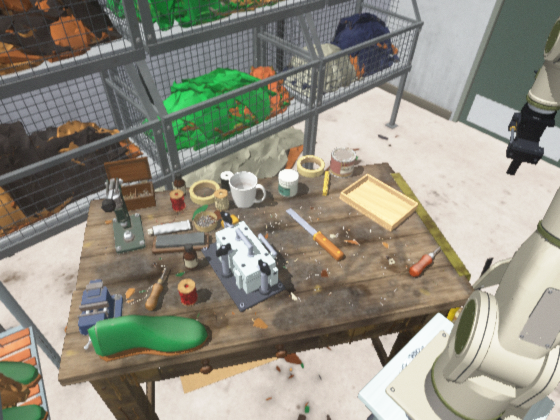

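View pics/top0.png

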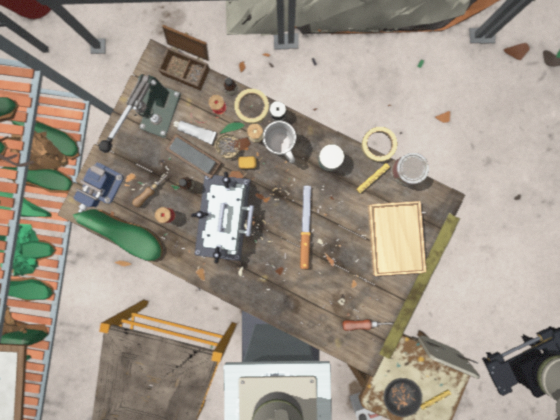

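The scene shows the mould at about (245,258), bar at (315,235) and tray at (380,200). In the top view the mould is at (226,218), its pry rest to the right at (248,220), bar at (306,228), and tray at (398,238). I'll enlarge the middle.

```bash
python3 - <<'E'
import cv2
t=cv2.imread("pics/top0.png")[160:285,170:330]
cv2.imwrite("pics/t1.png",cv2.resize(t,(768,600),interpolation=cv2.INTER_CUBIC))
t=cv2.imread("pics/scene0.png")[195:310,190:350]
cv2.imwrite("pics/s1.png",cv2.resize(t,(800,575),interpolation=cv2.INTER_CUBIC))
E
```

```text
(no output)
```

View pics/t1.png

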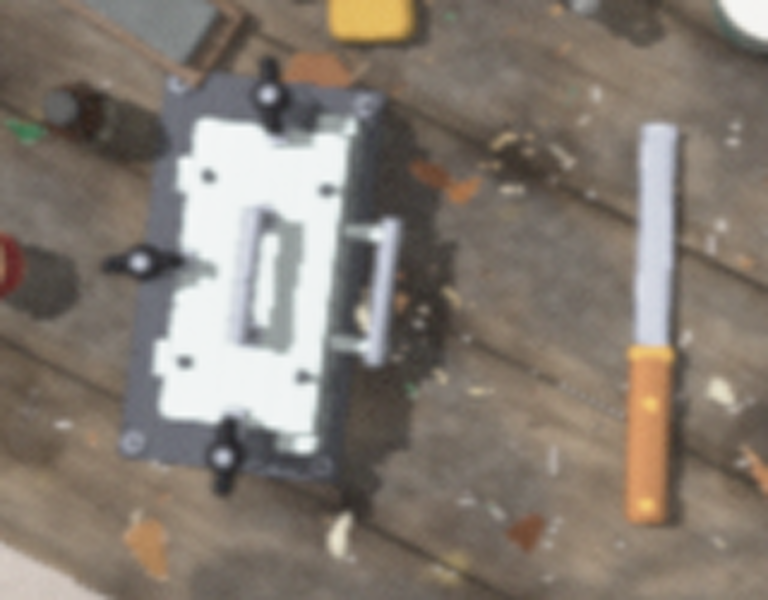

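View pics/s1.png

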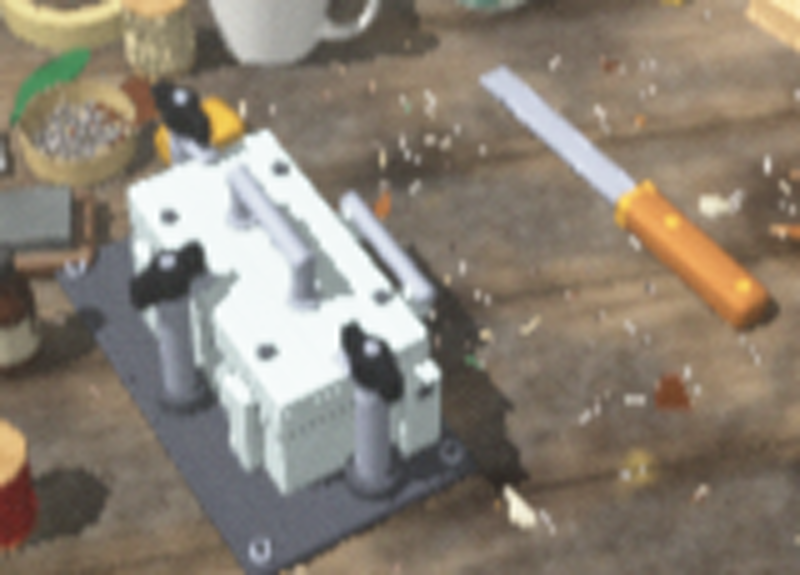

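The crops show the three wings with screw heads at (268,95), (140,262), (222,457) in the top crop, and the pry rest facing world -y at (383,291). The bar's toe is at (658,125) and its butt at (648,522). I'll fit poses from these points.

```bash
cat > h.py <<'E'
import numpy as np,cv2
from scipy.optimize import least_squares
from scipy.spatial.transform import Rotation as R
class Cam:
    def __init__(s,c):
        s.T=np.array(c["cam_to_world"]);s.f=210/np.tan(np.radians(float(c["vertical_fov"]))/2);s.c=np.array([float(c["cx"]),float(c["cy"])])
    def proj(s,P):
        p=(np.atleast_2d(P)-s.T[:3,3])@s.T[:3,:3];return p[:,:2]/p[:,2:]*s.f+s.c
    def at(s,uv,z):
        d=s.T[:3,:3]@np.r_[(np.array(uv,float)-s.c)/s.f,1];o=s.T[:3,3];return o+d*(z-o[2])/d[2]
def fit(obs,x0):
    "obs: (cam,local pts,px,weight); pose x,y,yaw on the bench"
    W=lambda q,P:np.atleast_2d(P)@R.from_euler('z',q[2]).as_matrix().T+[q[0],q[1],0]
    f=lambda q:np.concatenate([(w*(c.proj(W(q,P))-px)).ravel() for c,P,px,w in obs])
    return least_squares(f,x0,loss='soft_l1'),f
def grasp(pos,psi):
    "from the present pose: tool-axes shift (cm) and turn for TCP at pos, tool straight down, tool x at yaw psi (mod pi)"
    from bench import r
    s=r.read_state();A=R.from_quat(s["eef_rot"])
    az=np.arctan2(pos[1],pos[0])
    psi=az+np.pi/2+(psi-az-np.pi/2+np.pi/2)%np.pi-np.pi/2
    B=R.from_matrix(np.array([[np.cos(psi),np.sin(psi),0],[np.sin(psi),-np.cos(psi),0],[0,0,-1]]).T)
    d=A.inv().apply(np.array(pos)-s["ee_pos"])*100
    print("shift cm",d.round(2),"turn",(A.inv()*B).as_rotvec().round(3),"psi",round(psi,3),"shift in target axes",B.inv().apply(np.array(pos)-s["ee_pos"]).round(4)*100)
E
python3 - <<'E'
from h import *
T=Cam(np.load("top0.npz"));S=Cam(np.load("scene0.npz"))
t=lambda *p:(np.array(p)+.5)/4.8-.5+[170,160]
s=lambda *p:(np.array(p)+.5)/5-.5+[190,195]
kn=np.array([[0,.104,.126],[0,-.104,.126],[.061,0,.126]])
obs=[(T,kn,t((222,457),(268,95),(140,262)),1),(S,kn,s((372,347),(180,95),(168,260)),1),
(T,[[-.073,0,.06]],t((384,291)),1),
(T,[[.084,-.124,.01],[.084,.124,.01]],t((170,72),(122,455)),.5),(S,[[-.073,.044,.058],[-.073,-.044,.058]],s((426,298),(348,198)),.5)]
o,f=fit(obs,[.55,.1,1.5]);print("mould",o.x.round(4),f(o.x).reshape(-1,2).round(1).tolist())
b=[(T,[[.193,0,.015],[-.055,0,.02]],t((658,125),(647,522)),1),(S,[[.193,0,.015],[-.055,0,.02]],s((497,75),(755,312)),1)]
o,f=fit(b,[.5,-.1,0]);print("bar",o.x.round(4),f(o.x).reshape(-1,2).round(1).tolist())
c=[T.at(p,.028) for p in((370,204),(420,202),(425,273),(376,276))];print("tray",np.round(c,3).tolist(),np.mean(c,0).round(3))
for n,p,z in(("jar",(331,156),.073),("bottle",(183,182),.086),("spool",(164,215),.06),("mug",(280,140),.09)):print(n,T.at(p,z).round(3))
E
```

```text
mould [0.591  0.1398 1.428 ] [[0.2, 0.1], [0.2, -0.2], [-0.0, 0.0], [0.1, -0.0], [0.1, 0.2], [-0.1, 0.0], [-0.2, 0.1], [-0.3, -0.7], [-0.6, 0.3], [0.4, -0.3], [0.1, -0.3]]
bar [ 0.4878 -0.0904 -0.0646] [[0.3, 0.2], [-0.9, 0.9], [-1.0, -0.7], [0.4, -1.0]]
tray [[0.622, -0.286, 0.028], [0.624, -0.433, 0.028], [0.417, -0.441, 0.028], [0.41, -0.298, 0.028]] [ 0.518 -0.364  0.028]
jar [ 0.759 -0.17   0.073]
bottle [0.693 0.252 0.086]
spool [0.601 0.315 0.06 ]
mug [ 0.805 -0.026  0.09 ]
```

```bash
python3 - <<'E'
s=open('h.py').read()
s=s.replace("def grasp(pos,psi):","def grasp(pos,psi,raw=True):").replace("    psi=az+np.pi/2+(","    if not raw: psi=az+np.pi/2+(")
s=s.replace("def grasp","M=np.array([.591,.1398]);MY=1.428\ndef mw(p):\n    return np.r_[M,0]+R.from_euler('z',MY).apply(p)\ndef grasp")
open('h.py','w').write(s)
from h import *
print(mw([0,.104,0]),mw([0,-.104,0]),mw([.061,0,0]))
p=mw([0,.104,.16]);grasp(p,-.143)
E
```

```text
[0.48805852 0.1546004  0.        ] [0.69394148 0.1249996  0.        ] [0.599681   0.20017914 0.        ]
shift cm [ 50.85 -56.53   6.25] turn [-0.001  0.     0.566] psi -0.143 shift in target axes [ 12.62 -74.99   6.18]
```

Request:
{"method": "move_arm", "body": {
  "targets": [
    [[0, 0, 0], [0, 0, 0.1415], 45],
    [[0, 0, 0], [0, 0, 0.1415], 45],
    [[0, 0, 0], [0, 0, 0.1415], 45],
    [[0, 0, 0], [0, 0, 0.1415], 45],
    [[0.97, -5.77, 0.2], [0, 0, 0], 45],
    [[0.97, -5.77, 0.2], [0, 0, 0], 45],
    [[0.97, -5.77, 0.2], [0, 0, 0], 45],
    [[0.97, -5.77, 0.2], [0, 0, 0], 45],
    [[0.97, -5.77, 0.2], [0, 0, 0], 45],
    [[0.97, -5.77, 0.2], [0, 0, 0], 45],
    [[0.97, -5.77, 0.2], [0, 0, 0], 45],
    [[0.97, -5.77, 0.2], [0, 0, 0], 45],
    [[0.97, -5.77, 0.2], [0, 0, 0], 45],
    [[0.97, -5.77, 0.2], [0, 0, 0], 45],
    [[0.97, -5.77, 0.2], [0, 0, 0], 45],
    [[0.97, -5.77, 0.2], [0, 0, 0], 45],
    [[0.97, -5.77, 0.2], [0, 0, 0], 45],
    [[0, 0, 0], [0, 0, 0], 45]
  ],
  "grip_force": 30
}}

```text
time: 2.35
ee_pos: [0.4878, 0.1592, 0.196]
eef_rot: [0.998, -0.068, -0.001, -0.001]
ft_force: [-0.9, -0.7, -0.2]
width: 0.0392
grip_force: 0.0
```

```bash
python3 - <<'E'
from h import *
p=mw([0,.104,.101]);grasp(p,-.143)
from bench import r
print(r.read_state()["joint_positions"].round(3))
E
```

```text
shift cm [0.1  0.48 9.5 ] turn [-0.002  0.002  0.007] psi -0.143 shift in target axes [0.09 0.46 9.5 ]
[ 0.288  0.172 -0.754  1.757  0.12   1.261 -2.203]
```

Request:
{"method": "move_arm", "body": {
  "targets": [
    [[0.1, 0.48, 0], [0, 0, 0.007], 45],
    [[0, 0, 3.5], [0, 0, 0], 45],
    [[0, 0, 3.0], [0, 0, 0], 45],
    [[0, 0, 3.0], [0, 0, 0], 45],
    [[0, 0, 0], [0, 0, 0], 45],
    [[0, 0, 0], [0, 0, 0], 0],
    [[0, 0, 0], [0, 0, 0], 0],
    [[0, 0, 0], [0, 0, 0], 0],
    [[0, 0, 0], [0, 0, 0], 0],
    [[0, 0, 0], [0, 0, 0], 0]
  ]
}}

```text
time: 3.6
ee_pos: [0.4906, 0.1549, 0.103]
eef_rot: [0.997, -0.073, 0.003, -0.004]
ft_force: [10.7, 19.2, -11.8]
width: 0.0105
grip_force: 30.0
```

Request:
{"method": "move_arm", "body": {
  "targets": [
    [[0.2, -0.15, 0], [0, 0, 0], 0],
    [[0, 0, 0], [0, 0, 0], 0],
    [[0, 0, 0], [0, 0, 0], 0]
  ]
}}

```text
time: 3.98
ee_pos: [0.4907, 0.155, 0.1028]
eef_rot: [0.997, -0.073, 0.001, -0.002]
ft_force: [-1.9, 12.7, 1.9]
width: 0.0111
grip_force: 30.0
```

Request:
{"method": "move_arm", "body": {
  "targets": [
    [[0, -0.2, 0], [0, 0, 0], 0],
    [[0, 0, 0], [0, 0, -0.12], 0],
    [[0, 0, 0], [0, 0, -0.15], 0],
    [[0, 0, 0], [0, 0, -0.15], 0],
    [[0, 0, 0], [0, 0, -0.15], 0],
    [[0, 0, 0], [0, 0, -0.15], 0],
    [[0, 0, 0], [0, 0, -0.15], 0],
    [[0, 0, 0], [0, 0, -0.15], 0],
    [[0, 0, 0], [0, 0, -0.15], 0],
    [[0, 0, 0], [0, 0, -0.15], 0],
    [[0, 0, 0], [0, 0, -0.15], 0],
    [[0, 0, 0], [0, 0, -0.1], 0],
    [[0, 0, 0], [0, 0, 0], 0],
    [[0, 0, 0], [0, 0, 0], 0]
  ]
}}

```text
time: 5.72
ee_pos: [0.4888, 0.1579, 0.1028]
eef_rot: [0.757, 0.653, 0.001, -0.003]
ft_force: [-13.3, 14.3, 10.0]
width: 0.0113
grip_force: 31.4
```

```bash
python3 - <<'E'
from h import *
from bench import r
s=r.read_state();x=R.from_quat(s["eef_rot"]).apply([1,0,0]);print(np.arctan2(x[1],x[0])+.143,s["torque"],s["joint_positions"].round(2))
c=r.camera("top");cv2.imwrite("pics/a.png",cv2.resize(c["image"][160:285,170:330],(768,600)))
E
```

```text
1.5662048339281902 [ 3.31842694  2.79522841 -0.75053183] [ 0.46  0.35 -0.99  1.85  0.32  1.11 -0.79]
```

Request:
{"method": "move_arm", "body": {
  "targets": [
    [[0, 0, 0], [0, 0, 0], 45],
    [[0, 0, 0], [0, 0, 0], 45],
    [[0, 0, -3.5], [0, 0, 0], 45],
    [[0, 0, -3.5], [0, 0, 0], 45],
    [[0, 0, 0], [0, 0, 0.175], 45],
    [[0, 0, 0], [0, 0, 0.175], 45],
    [[0, 0, 0], [0, 0, 0.175], 45],
    [[0, 0, 0], [0, 0, 0.175], 45],
    [[0, 0, 0], [0, 0, 0.175], 45],
    [[0, 0, 0], [0, 0, 0.175], 45],
    [[0, 0, 0], [0, 0, 0.175], 45],
    [[0, 0, 0], [0, 0, 0.175], 45],
    [[0, 0, 0], [0, 0, 0.17], 45],
    [[5.2, 0, 0], [0, 0, 0], 45],
    [[5.2, 0, 0], [0, 0, 0], 45],
    [[5.2, 0, 0], [0, 0, 0], 45],
    [[5.2, 0, 0], [0, 0, 0], 45],
    [[0, 0, 0], [0, 0, 0], 45]
  ]
}}

```text
time: 8.02
ee_pos: [0.6993, 0.1191, 0.1694]
eef_rot: [0.997, -0.077, -0.001, 0.0]
ft_force: [-0.9, -0.7, 0.3]
width: 0.0395
grip_force: 0.0
```

```bash
sed -i 's/M=np.array(\[.591,.1398\])/M=np.array([.592,.1415])/' h.py; python3 - <<'E'
from h import *
p=mw([0,-.104,.102]);grasp(p,-.143);print(p)
E
```

```text
shift cm [-0.54 -0.69  6.74] turn [ 0.001  0.001 -0.011] psi -0.143 shift in target axes [-0.54 -0.69  6.74]
[0.69494148 0.1266996  0.102     ]
```

View pics/a.png

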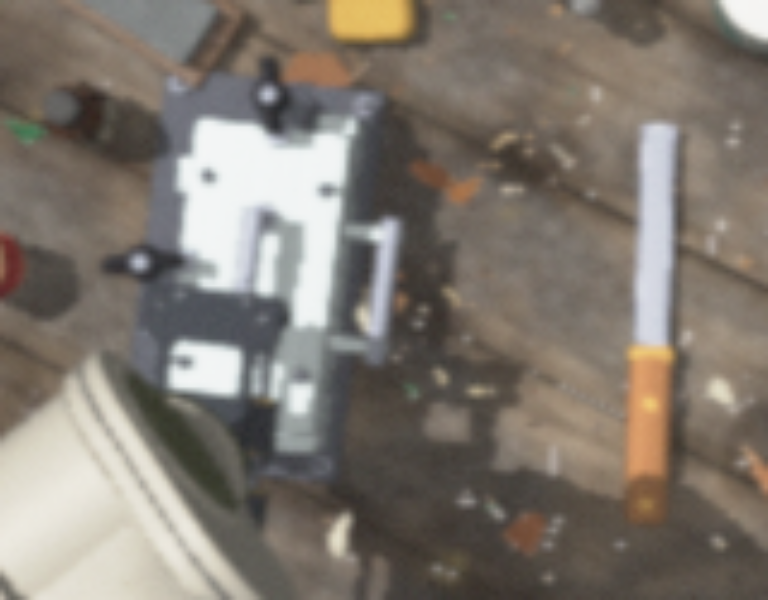

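The arm hides the left clamp at about (220,457), so I'll check it later. On to the right clamp.

Request:
{"method": "move_arm", "body": {
  "targets": [
    [[-0.5, -0.7, 0], [0, 0, -0.01], 45],
    [[0, 0, 3.4], [0, 0, 0], 45],
    [[0, 0, 3.3], [0, 0, 0], 45],
    [[0, 0, 0], [0, 0, 0], 45],
    [[0, 0, 0], [0, 0, 0], 45],
    [[0, 0, 0], [0, 0, 0], 0],
    [[0, 0, 0], [0, 0, 0], 0],
    [[0, 0, 0], [0, 0, 0], 0],
    [[0, 0, 0], [0, 0, 0], 0],
    [[0, 0, 0], [0, 0, 0], 0]
  ]
}}

```text
time: 9.28
ee_pos: [0.6929, 0.126, 0.105]
eef_rot: [0.997, -0.071, -0.0, 0.002]
ft_force: [-4.3, -8.2, 5.3]
width: 0.011
grip_force: 29.6
```

Small loads, so the grip is well centred. Turning.

Request:
{"method": "move_arm", "body": {
  "targets": [
    [[0, 0.1, 0], [0, 0, -0.12], 0],
    [[0, 0, 0], [0, 0, -0.15], 0],
    [[0, 0, 0], [0, 0, -0.15], 0],
    [[0, 0, 0], [0, 0, -0.15], 0],
    [[0, 0, 0], [0, 0, -0.15], 0],
    [[0, 0, 0], [0, 0, -0.15], 0],
    [[0, 0, 0], [0, 0, -0.15], 0],
    [[0, 0, 0], [0, 0, -0.15], 0],
    [[0, 0, 0], [0, 0, -0.15], 0],
    [[0, 0, 0], [0, 0, -0.15], 0],
    [[0, 0, 0], [0, 0, -0.15], 0],
    [[0, 0, 0], [0, 0, -0.12], 0],
    [[0, 0, 0], [0, 0, 0], 0],
    [[0, 0, 0], [0, 0, 0], 0]
  ]
}}

```text
time: 11.02
ee_pos: [0.6939, 0.1258, 0.1049]
eef_rot: [0.699, 0.715, -0.0, 0.001]
ft_force: [1.7, -6.4, 2.0]
width: 0.0138
grip_force: 35.6
```

```bash
python3 - <<'E'
from h import *
from bench import r
s=r.read_state();x=R.from_quat(s["eef_rot"]).apply([1,0,0]);print(np.arctan2(x[1],x[0])+.143,s["torque"],s["joint_positions"].round(2))
E
```

```text
1.737151759261055 [-1.33002832 -0.52617952 -0.89487838] [ 0.35  0.79 -0.97  1.32  0.65  1.36 -0.59]
```

Request:
{"method": "move_arm", "body": {
  "targets": [
    [[0, 0, 0], [0, 0, 0], 45],
    [[0, 0, 0], [0, 0, 0], 45],
    [[0, 0, -3.5], [0, 0, 0], 45],
    [[0, 0, -3.5], [0, 0, 0], 45],
    [[0, 0, 0], [0, 0, 0.165], 45],
    [[3.1, -5.15, 0], [0, 0, 0], 45],
    [[3.1, -5.15, 0], [0, 0, 0], 45],
    [[0, 0, 0], [0, 0, 0], 45],
    [[0, 0, 0], [0, 0, 0], 45]
  ]
}}

```text
time: 12.15
ee_pos: [0.5993, 0.2035, 0.1747]
eef_rot: [0.753, 0.657, -0.0, 0.0]
ft_force: [0.1, -0.1, -0.6]
width: 0.0389
grip_force: 0.0
```

```bash
python3 - <<'E'
from h import *
grasp(mw([.061,0,.103]),1.428)
E
```

```text
shift cm [-0.14  0.16  7.17] turn [0.001 0.001 0.007] psi 1.428 shift in target axes [-0.14  0.16  7.17]
```

Request:
{"method": "move_arm", "body": {
  "targets": [
    [[-0.15, 0.15, 0], [0, 0, 0], 45],
    [[0, 0, 3.6], [0, 0, 0], 45],
    [[0, 0, 3.6], [0, 0, 0], 45],
    [[0, 0, 0], [0, 0, 0], 45],
    [[0, 0, 0], [0, 0, 0], 0],
    [[0, 0, 0], [0, 0, 0], 0],
    [[0, 0, 0], [0, 0, 0], 0],
    [[0, 0, 0], [0, 0, 0], 0],
    [[0, 0, 0], [0, 0, 0], 0],
    [[0, 0, 0], [0, 0, -0.12], 0],
    [[0, 0, 0], [0, 0, -0.15], 0],
    [[0, 0, 0], [0, 0, -0.15], 0],
    [[0, 0, 0], [0, 0, -0.15], 0],
    [[0, 0, 0], [0, 0, -0.15], 0],
    [[0, 0, 0], [0, 0, -0.15], 0],
    [[0, 0, 0], [0, 0, -0.15], 0],
    [[0, 0, 0], [0, 0, -0.15], 0]
  ]
}}

```text
time: 14.28
ee_pos: [0.5984, 0.2019, 0.1034]
eef_rot: [0.262, 0.965, -0.001, -0.001]
ft_force: [-15.1, -5.2, 12.9]
width: 0.0111
grip_force: 30.0
```

Request:
{"method": "move_arm", "body": {
  "targets": [
    [[0, 0, 0], [0, 0, -0.15], 0],
    [[0, 0, 0], [0, 0, -0.15], 0],
    [[0, 0, 0], [0, 0, -0.12], 0],
    [[0, 0, 0], [0, 0, -0.1], 0],
    [[0, 0, 0], [0, 0, 0], 0],
    [[0, 0, 0], [0, 0, 0], 0]
  ]
}}

```text
time: 15.02
ee_pos: [0.5991, 0.2013, 0.1032]
eef_rot: [0.009, 1.0, -0.001, -0.001]
ft_force: [-11.9, -5.1, 11.2]
width: 0.0133
grip_force: 34.6
```

```bash
python3 - <<'E'
from h import *
from bench import r
s=r.read_state();x=R.from_quat(s["eef_rot"]).apply([1,0,0]);print((np.arctan2(x[1],x[0])-1.428)%6.283,s["torque"],s["joint_positions"].round(2))
E
```

```text
1.695657269540714 [-1.01827242  2.38755686 -0.87432454] [ 0.45  0.84 -1.3   1.53  0.82  1.4   0.65]
```

Request:
{"method": "move_arm", "body": {
  "targets": [
    [[0, 0, 0], [0, 0, 0], 45],
    [[0, 0, 0], [0, 0, 0], 45],
    [[0, 0, -4], [0, 0, 0], 45],
    [[0, 0, -4], [0, 0, 0], 45],
    [[1.9, -6, -0.5], [0, 0, 0], 70],
    [[1.9, -6, -0.5], [0, 0, 0], 70],
    [[1.9, -6, -0.5], [0, 0, 0], 70],
    [[1.9, -6, -0.5], [0, 0, 0], 70],
    [[1.9, -6, 0], [0, 0, 0], 70],
    [[1.9, -6, 0], [0, 0, 0], 70],
    [[1.9, -6, 0], [0, 0, 0], 70],
    [[1.9, -6, 0], [0, 0, 0], 70]
  ]
}}

```text
time: 16.52
ee_pos: [0.4409, -0.2736, 0.2028]
eef_rot: [0.009, 1.0, -0.001, 0.0]
ft_force: [0.5, -0.3, -0.4]
width: 0.0611
grip_force: 0.0
```

Request:
{"method": "move_arm", "body": {
  "targets": [
    [[0, 0, 0], [0, 0, 0.177], 70],
    [[0, 0, 0], [0, 0, 0.177], 70],
    [[0, 0, 0], [0, 0, 0.177], 70],
    [[0, 0, 0], [0, 0, 0.177], 70],
    [[0, 0, 0], [0, 0, 0.177], 70],
    [[0, 0, 0], [0, 0, 0.177], 70],
    [[0, 0, 0], [0, 0, 0.177], 70],
    [[0, 0, 0], [0, 0, 0.177], 70],
    [[0, 0, 0], [0, 0, 0.177], 70],
    [[0, 0, 0], [0, 0, 0.177], 70],
    [[0, 0, 0], [0, 0, 0.177], 70],
    [[0, 0, 0], [0, 0, 0.177], 70],
    [[0, 0, 0], [0, 0, 0.177], 70],
    [[0, 0, 0], [0, 0, 0.177], 70],
    [[0, 0, 0], [0, 0, 0.177], 70],
    [[0, 0, 0], [0, 0, 0.177], 70],
    [[0, 0, 0], [0, 0, 0.177], 70],
    [[0, 0, 0], [0, 0, 0.177], 70]
  ]
}}

```text
time: 18.77
ee_pos: [0.442, -0.2714, 0.2025]
eef_rot: [0.999, -0.033, 0.0, 0.0]
ft_force: [0.7, -0.3, -0.2]
width: 0.0609
grip_force: 0.0
```

```bash
python3 - <<'E'
from h import *
from bench import r
t=r.camera("top");s=r.camera("scene");np.savez("top1.npz",**t);np.savez("scene1.npz",**s)
a=cv2.resize(t["image"][165:275,180:325],(580,440),interpolation=cv2.INTER_CUBIC)
cv2.imwrite("pics/b.png",a)
E
```

```text
(no output)
```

View pics/b.png

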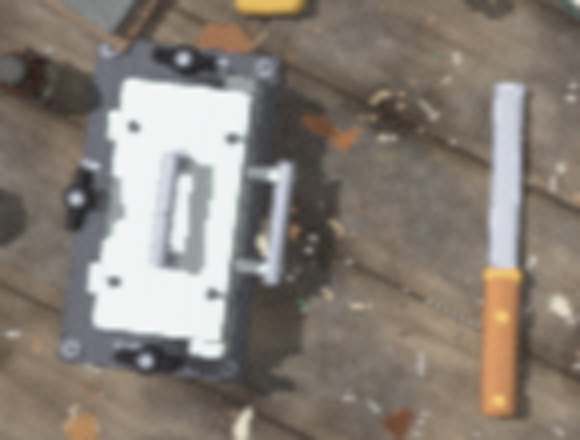

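All three wings have turned about a quarter. I'll check their angles by thresholding, and refit the bar: toe at (509,85), butt at (499,415) in this crop.

```bash
python3 - <<'E'
from h import *
d=np.load("top1.npz");T=Cam(d);im=d["image"];S=Cam(np.load("scene1.npz"));si=np.load("scene1.npz")["image"]
L=lambda a:cv2.cvtColor(a,cv2.COLOR_BGR2GRAY)
for n,p in(("L",[0,.104,.1245]),("R",[0,-.104,.1245]),("B",[.061,0,.1245])):
    u=T.proj(mw(p))[0];x,y=np.round(u).astype(int)
    g=L(im)[y-12:y+13,x-12:x+13].astype(float);yy,xx=np.mgrid[-12:13,-12:13]
    w=np.clip(52-g,0,None)*((xx**2+yy**2)<81)
    sc=[]
    for a in np.radians(np.arange(0,180,1)):
        t=(xx*np.cos(a)+yy*np.sin(a));nn=-xx*np.sin(a)+yy*np.cos(a)
        sc.append((np.exp(-nn**2/4)*w).sum())
    a=np.radians(np.argmax(sc));q=u+7*np.array([np.cos(a),np.sin(a)]);
    v=T.at(q,.1245)-T.at(u,.1245);print(n,u.round(1),((np.arctan2(v[1],v[0])-MY)%np.pi).round(3),(g<52).sum())
# bar: handle colour and blade segmentation, top camera
c=lambda *p:(np.array(p)+.5)/4-.5+[180,165]
o,f=fit([(T,[[.193,0,.015],[-.055,0,.02]],c((509,84),(499,416)),1)],[.49,-.09,0]);print("bar",o.x.round(4),f(o.x).round(1))
hs=cv2.cvtColor(im,cv2.COLOR_BGR2HSV)[165:275,290:325];m=(hs[...,0]<22)&(hs[...,1]>130)&(hs[...,2]>90)
n,l,st,ce=cv2.connectedComponentsWithStats(m.astype(np.uint8));k=1+st[1:,4].argmax();r=cv2.minAreaRect(np.argwhere(l==k)[:,::-1].astype(np.float32));print(r,T.at(np.array(r[0])+[290,165],.024))
E
```

```text
L [215.5 254.5] 0.003 23
R [225.1 178.9] 2.984 19
B [198.2 213.9] 1.909 22
bar [ 0.4889 -0.0922 -0.0531] [ 0.  -0.2 -0.   0.2]
((14.929299354553223, 84.97962188720703), (6.99553918838501, 34.22817611694336), 2.0454084873199463) [ 0.48995299 -0.09200917  0.024     ]
```

Request:
{"method": "move_arm", "body": {
  "targets": [
    [[1.2, -6.1, 0], [0, 0, -0.008], 70],
    [[1.2, -6.1, 0], [0, 0, 0], 70],
    [[1.1, -6.1, 0], [0, 0, 0], 70],
    [[0, 0, 5], [0, 0, 0], 70],
    [[0, 0, 5], [0, 0, 0], 70],
    [[0, 0, 3], [0, 0, 0], 70],
    [[0, 0, 0], [0, 0, 0], 70],
    [[0, 0, 0], [0, 0, 0], 70]
  ]
}}

```text
time: 19.88
ee_pos: [0.4878, -0.0906, 0.0737]
eef_rot: [1.0, -0.026, 0.001, 0.0]
ft_force: [-0.1, 0.5, -0.2]
width: 0.0608
grip_force: 0.0
```

```bash
python3 - <<'E'
from h import *
grasp([.489,-.0915,.004],-.058)
E
```

```text
shift cm [0.11 0.09 6.97] turn [ 0.    -0.002  0.007] psi -0.058 shift in target axes [0.12 0.09 6.97]
```

Request:
{"method": "move_arm", "body": {
  "targets": [
    [[0.1, 0.1, 3.5], [0, 0, 0.007], 70],
    [[0, 0, 2], [0, 0, 0], 70],
    [[0, 0, 1.45], [0, 0, 0], 70],
    [[0, 0, 0], [0, 0, 0], 70],
    [[0, 0, 0], [0, 0, 0], 0],
    [[0, 0, 0], [0, 0, 0], 0],
    [[0, 0, 0], [0, 0, 0], 0],
    [[0, 0, 0], [0, 0, 0], 0],
    [[0, 0, 0], [0, 0, 0], 0],
    [[0, 0, 0], [0, 0, 0], 0]
  ],
  "grip_force": 55
}}

```text
time: 21.12
ee_pos: [0.4879, -0.0916, 0.003]
eef_rot: [1.0, -0.03, 0.0, 0.0]
ft_force: [-0.7, -0.4, 3.7]
width: 0.0259
grip_force: 55.0
```

Request:
{"method": "move_arm", "body": {
  "targets": [
    [[0, 0, -5], [0, 0, 0], 0],
    [[0, 0, -5], [0, 0, 0], 0],
    [[0, 0, -5], [0, 0, 0], 0],
    [[0, 0, -3], [0, 0, -0.165], 0],
    [[0, 0, 0], [0, 0, -0.165], 0],
    [[0, 0, 0], [0, 0, -0.165], 0],
    [[0, 0, 0], [0, 0, -0.165], 0],
    [[0, 0, 0], [0, 0, -0.165], 0],
    [[0, 0, 0], [0, 0, -0.165], 0],
    [[0, 0, 0], [0, 0, -0.165], 0],
    [[0, 0, 0], [0, 0, -0.165], 0],
    [[0, 0, 0], [0, 0, -0.165], 0],
    [[0, 0, 0], [0, -0.165, 0], 0],
    [[0, 0, 0], [0, -0.165, 0], 0],
    [[0, 0, 0], [0, 0, 0], 0]
  ]
}}

```text
time: 23.0
ee_pos: [0.488, -0.087, 0.1823]
eef_rot: [0.743, 0.648, -0.124, 0.108]
ft_force: [-0.4, -1.2, -1.7]
width: 0.0256
grip_force: 55.0
```

```bash
cat >> h.py <<'E'
def pry(theta,toex,c,off=(-.001,.003)):
    "TCP pose (world) for the held bar: toe down theta, toe underside at mould x toex, clearance c over the rest"
    e=np.array([np.cos(theta),-np.sin(theta)]);n=np.array([np.sin(theta),np.cos(theta)])
    P0=np.array([-.073,.054])+n*(.006+c);P=P0+e*(toex-P0[0])/e[0]
    t=P-.193*e-.009*n+off[1]*n+off[0]*e
    B=R.from_euler('z',MY)*R.from_matrix(np.c_[[e[0],0,e[1]],[0,-1,0],[-n[0],0,-n[1]]])
    return mw([t[0],0,t[1]]),B
def go(pos,B):
    from bench import r
    s=r.read_state();A=R.from_quat(s["eef_rot"])
    print("tool",A.inv().apply(np.array(pos)-s["ee_pos"]).round(4)*100,"turn",(A.inv()*B).as_rotvec().round(3),"in target axes",B.inv().apply(np.array(pos)-s["ee_pos"]).round(4)*100,"pos",np.round(pos,4))
E
python3 - <<'E'
from h import *
go(*pry(.33,-.105,.004)); go(*pry(.33,-.033,.0015))
from bench import r
t=r.camera("top");s=r.camera("scene")
a=cv2.resize(s["image"][180:300,190:370],(800,533),interpolation=cv2.INTER_CUBIC);cv2.imwrite("pics/c.png",a)
np.savez("scene2.npz",**s);np.savez("top2.npz",**t)
E
```

```text
tool [-3.12  7.01  6.3 ] turn [0.001 0.    0.006] in target axes [-3.08  7.04  6.29] pos [ 0.5507 -0.146   0.1327]
tool [4.58 7.06 6.55] turn [0.001 0.    0.006] in target axes [4.62 7.04 6.54] pos [ 0.5609 -0.0748  0.1054]
```

View pics/c.png

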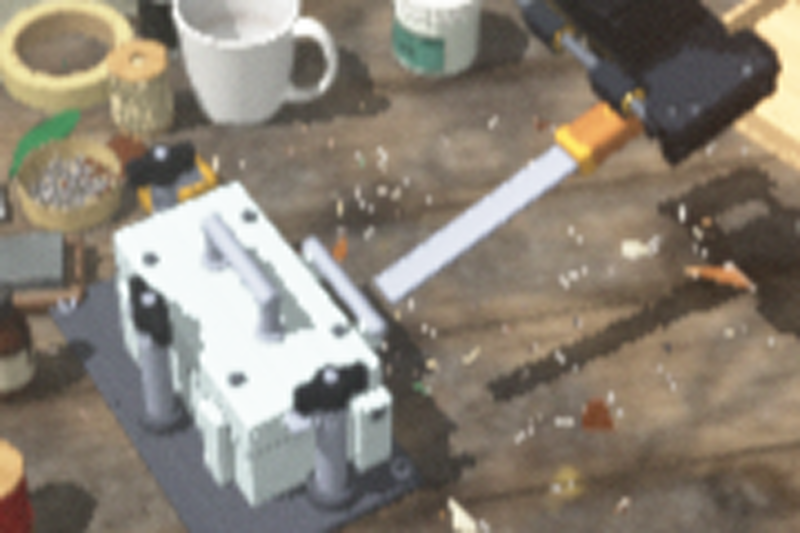

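The bar is held toe-down, with its toe end at about (388,288) in the crop. I'll check that against the prediction, to see whether the bar slipped in the grip.

```bash
python3 - <<'E'
from h import *
from bench import r
s=r.read_state();A=R.from_quat(s["eef_rot"]);S=Cam(np.load("scene2.npz"))
for lx in(.193,.06):
  for ly in (.01,-.01):
    # bar pt -> tool: x=lx+.001, y=-ly, z=-(lz-.003)
    p=s["ee_pos"]+A.apply([lx+.001,-ly,-(.015-.003)]);u=S.proj(p)[0];print(lx,ly,((u-[190,180]+.5)*4.444-.5).round(1))
E
```

```text
0.193 0.01 [390.9 300.5]
0.193 -0.01 [372.6 278.3]
0.06 0.01 [572.3 167.8]
0.06 -0.01 [552.2 147.5]
```

Request:
{"method": "move_arm", "body": {
  "targets": [
    [[-3.1, 3.5, 0], [0, 0, 0.006], 0],
    [[0, 3.5, 0], [0, 0, 0], 0],
    [[0, 0, 3.2], [0, 0, 0], 0],
    [[0, 0, 3.1], [0, 0, 0], 0],
    [[0, 0, 0], [0, 0, 0], 0],
    [[0, 0, 0], [0, 0, 0], 0]
  ]
}}

```text
time: 23.85
ee_pos: [0.5501, -0.1518, 0.1345]
eef_rot: [0.749, 0.642, -0.123, 0.108]
ft_force: [-0.8, 0.5, -1.9]
width: 0.0254
grip_force: 55.0
```

```bash
python3 - <<'E'
from h import *
go(*pry(.33,-.105,.0015)); go(*pry(.33,-.033,.0015))
E
```

```text
tool [ 0.69 -0.03  0.23] turn [-0.001 -0.001 -0.011] in target axes [ 0.69 -0.02  0.23] pos [ 0.5507 -0.146   0.1301]
tool [ 8.3  -0.11  0.24] turn [-0.001 -0.001 -0.011] in target axes [ 8.3  -0.02  0.23] pos [ 0.5609 -0.0748  0.1054]
```

Request:
{"method": "move_arm", "body": {
  "targets": [
    [[0, 0, 0.2], [0, 0, -0.01], 0],
    [[1.5, 0, 0], [0, 0, 0], 0],
    [[1.5, 0, 0], [0, 0, 0], 0],
    [[1.5, 0, 0], [0, 0, 0], 0],
    [[1.0, 0, 0], [0, 0, 0], 0],
    [[1.0, 0, 0], [0, 0, 0], 0],
    [[0, 0, 0], [0, 0, 0], 0]
  ]
}}

```text
time: 24.72
ee_pos: [0.5584, -0.0901, 0.1102]
eef_rot: [0.745, 0.647, -0.124, 0.107]
ft_force: [-0.3, -0.5, -2.3]
width: 0.0257
grip_force: 55.0
```

```bash
python3 - <<'E'
from h import *
go(*pry(.33,-.033,.0015))
E
```

```text
tool [ 1.62  0.03 -0.05] turn [-0.001 -0.     0.002] in target axes [ 1.62  0.03 -0.05] pos [ 0.5609 -0.0748  0.1054]
```

Request:
{"method": "move_arm", "body": {
  "targets": [
    [[0.5, 0, 0], [0, 0, 0], 0],
    [[0.5, 0, 0], [0, 0, 0], 0],
    [[0.5, 0, 0], [0, 0, 0], 0],
    [[0.1, 0, 0], [0, 0, 0], 0],
    [[0, 0, 0], [0, 0, 0], 0]
  ]
}}

```text
time: 25.35
ee_pos: [0.5606, -0.076, 0.1052]
eef_rot: [0.745, 0.646, -0.125, 0.107]
ft_force: [-0.4, -0.4, -1.7]
width: 0.0256
grip_force: 55.0
```

```bash
python3 - <<'E'
from h import *
go(*pry(.33,-.033,.0015));go(*pry(.3,-.033,0));go(*pry(.2,-.033,0));go(*pry(.1,-.033,0));go(*pry(0,-.033,0));go(*pry(-.08,-.033,0))
from bench import r
s=r.camera("scene")
cv2.imwrite("pics/d.png",cv2.resize(s["image"][210:290,210:330],(780,520),interpolation=cv2.INTER_CUBIC))
E
```

```text
tool [ 0.12  0.02 -0.06] turn [-0.001  0.     0.001] in target axes [ 0.12  0.02 -0.06] pos [ 0.5609 -0.0748  0.1054]
tool [0.16 0.02 0.55] turn [-0.001  0.03   0.001] in target axes [0.14 0.02 0.55] pos [ 0.5607 -0.0764  0.0995]
tool [0.24 0.02 2.09] turn [-0.001  0.13   0.001] in target axes [-0.04  0.02  2.1 ] pos [ 0.5601 -0.0805  0.0847]
tool [0.51 0.02 3.61] turn [-0.001  0.23   0.001] in target axes [-0.32  0.02  3.63] pos [ 0.5597 -0.0828  0.0694]
tool [0.98 0.02 5.08] turn [-0.001  0.33   0.001] in target axes [-0.72  0.02  5.12] pos [ 0.5597 -0.0832  0.054 ]
tool [1.48 0.03 6.2 ] turn [-0.001  0.41   0.001] in target axes [-1.12  0.02  6.28] pos [ 0.5599 -0.0821  0.0417]
```

View pics/d.png

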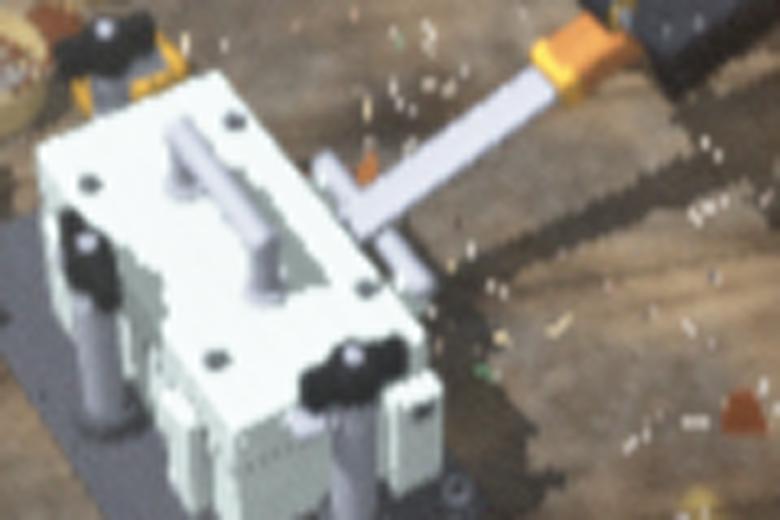

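The bar lies over the rest and its toe is in the notch at (360,230), with no contact force. Prying now.

Request:
{"method": "move_arm", "body": {
  "targets": [
    [[0.15, 0, 0.55], [0, 0.03, 0], 0],
    [[0.02, 0, 0.51], [0, 0.033, 0], 0],
    [[0.02, 0, 0.51], [0, 0.033, 0], 0],
    [[0.02, 0, 0.51], [0, 0.034, 0], 0],
    [[0.03, 0, 0.52], [0, 0.033, 0], 0],
    [[0.03, 0, 0.52], [0, 0.033, 0], 0],
    [[0.03, 0, 0.52], [0, 0.034, 0], 0],
    [[0, 0, 0], [0, 0, 0], 0],
    [[0, 0, 0], [0, 0, 0], 0]
  ]
}}

```text
time: 26.52
ee_pos: [0.5598, -0.0818, 0.0693]
eef_rot: [0.755, 0.654, -0.038, 0.033]
ft_force: [0.1, -1.3, 2.8]
width: 0.0256
grip_force: 55.0
```

```bash
python3 - <<'E'
from h import *
go(*pry(.1,-.033,0));go(*pry(0,-.033,0))
from bench import r
s=r.read_state();print(s["torque"])
E
```

```text
tool [-0.1  0.  -0. ] turn [-0.001  0.001  0.   ] in target axes [-0.1  0.  -0. ] pos [ 0.5597 -0.0828  0.0694]
tool [0.02 0.01 1.54] turn [-0.001  0.101  0.   ] in target axes [-0.14  0.    1.53] pos [ 0.5597 -0.0832  0.054 ]
[-0.29609836 -0.02578048  0.02467496]
```

Request:
{"method": "move_arm", "body": {
  "targets": [
    [[0.03, 0, 0.5], [0, 0.033, 0], 0],
    [[0.03, 0, 0.52], [0, 0.033, 0], 0],
    [[0.03, 0, 0.52], [0, 0.034, 0], 0],
    [[0, 0, 0], [0, 0, 0], 0]
  ]
}}

```text
time: 27.02
ee_pos: [0.5596, -0.0822, 0.0532]
eef_rot: [0.756, 0.655, -0.0, -0.001]
ft_force: [1.9, -2.1, 1.2]
width: 0.0255
grip_force: 55.0
```

```bash
python3 - <<'E'
from h import *
go(*pry(0,-.033,0));go(*pry(-.08,-.033,0))
E
```

```text
tool [-0.1   0.02 -0.08] turn [-0.002 -0.001 -0.001] in target axes [-0.1   0.02 -0.08] pos [ 0.5597 -0.0832  0.054 ]
tool [0.01 0.02 1.14] turn [-0.002  0.079 -0.001] in target axes [-0.08  0.02  1.14] pos [ 0.5599 -0.0821  0.0417]
```

Request:
{"method": "move_arm", "body": {
  "targets": [
    [[0.03, 0, 0.55], [0, 0.04, 0], 0],
    [[0.05, 0, 0.6], [0, 0.04, 0], 0],
    [[0.05, 0, 0.3], [0, 0.02, 0], 0],
    [[0, 0, 0], [0, 0, 0], 0],
    [[0, 0, 0], [0, 0, 0], 0]
  ]
}}

```text
time: 27.65
ee_pos: [0.5597, -0.0803, 0.0392]
eef_rot: [0.755, 0.654, 0.037, -0.033]
ft_force: [1.5, -2.0, -1.4]
width: 0.0256
grip_force: 55.0
```

```bash
python3 - <<'E'
from h import *
go(*pry(-.1,-.033,0))
from bench import r
s=r.camera("scene");np.savez("scene3.npz",**s)
cv2.imwrite("pics/e.png",cv2.resize(s["image"][210:290,210:330],(780,520),interpolation=cv2.INTER_CUBIC))
E
```

```text
tool [-0.13  0.04  0.04] turn [-0.002  0.001  0.   ] in target axes [-0.13  0.04  0.04] pos [ 0.5599 -0.0816  0.0387]
```

View pics/e.png

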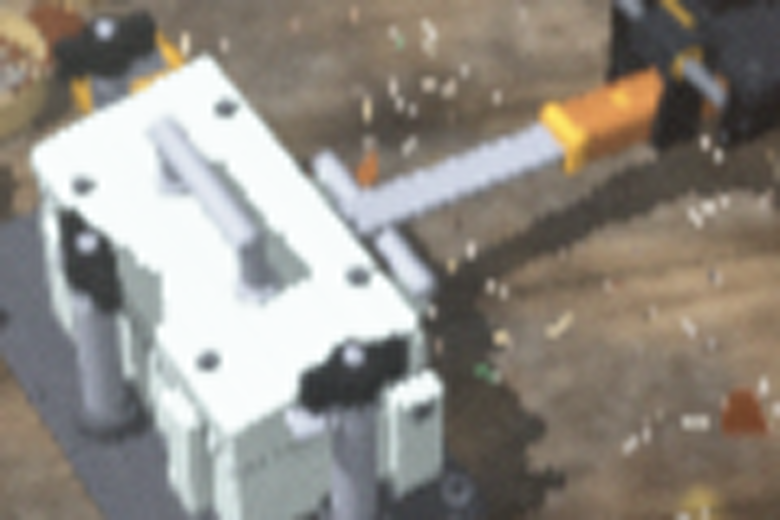

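The lid's front has clearly risen: its far corner moved from (220,75) to (207,57). I'll press slightly further for margin, then reverse and withdraw.

Request:
{"method": "move_arm", "body": {
  "targets": [
    [[0.03, 0, 0.35], [0, 0.015, 0], 0],
    [[0, 0, 0], [0, 0, 0], 0],
    [[0, 0, 0], [0, 0, 0], 0],
    [[0, 0, 0], [0, 0, 0], 0]
  ]
}}

```text
time: 28.2
ee_pos: [0.56, -0.0795, 0.0358]
eef_rot: [0.754, 0.654, 0.043, -0.038]
ft_force: [-2.1, -4.4, 1.3]
width: 0.0258
grip_force: 55.0
```

Request:
{"method": "move_arm", "body": {
  "targets": [
    [[-0.08, 0, -0.75], [0, -0.035, 0], 0],
    [[-0.05, 0, -0.6], [0, -0.04, 0], 0],
    [[-0.03, 0, -0.6], [0, -0.04, 0], 0],
    [[-0.03, 0, -0.52], [0, -0.034, 0], 0],
    [[-0.03, 0, -0.52], [0, -0.033, 0], 0],
    [[-0.03, 0, -0.52], [0, -0.033, 0], 0],
    [[-0.03, 0, -0.52], [0, -0.033, 0], 0],
    [[-0.03, 0, -0.52], [0, -0.033, 0], 0],
    [[-0.03, 0, -0.52], [0, -0.033, 0], 0],
    [[-0.03, 0, -0.5], [0, -0.033, 0], 0],
    [[-0.03, 0, -0.5], [0, -0.033, 0], 0],
    [[-0.02, 0, -0.5], [0, -0.033, 0], 0],
    [[0, 0, 0], [0, 0, 0], 0]
  ]
}}

```text
time: 29.82
ee_pos: [0.5604, -0.0778, 0.1013]
eef_rot: [0.747, 0.648, -0.113, 0.097]
ft_force: [0.5, -0.1, -2.7]
width: 0.0254
grip_force: 55.0
```

```bash
python3 - <<'E'
from h import *
go(*pry(.33,-.033,.0015));go(*pry(.33,-.115,.003))
E
```

```text
tool [ 0.18  0.01 -0.48] turn [-0.    -0.032  0.002] in target axes [ 0.16  0.01 -0.49] pos [ 0.5609 -0.0748  0.1054]
tool [-8.53 -0.01 -0.91] turn [-0.    -0.032  0.002] in target axes [-8.55  0.01 -0.64] pos [ 0.5492 -0.1559  0.1351]
```

Request:
{"method": "move_arm", "body": {
  "targets": [
    [[0, 0, -0.45], [0, -0.03, 0], 0],
    [[-2, 0, 0], [0, 0, 0], 0],
    [[-3.5, 0, -0.1], [0, 0, 0], 0],
    [[-3.5, 0, -0.1], [0, 0, 0], 0],
    [[0, 0, -4], [0, 0, 0], 0],
    [[0, 0, 0], [0, 0.165, 0], 0],
    [[0, 0, 0], [0, 0.165, 0], 0],
    [[0, 0, 0], [0, 0, 0.165], 0],
    [[0, 0, 0], [0, 0, 0.165], 0],
    [[0, 0, 0], [0, 0, 0.165], 0],
    [[0, 0, 0], [0, 0, 0.165], 0],
    [[0, 0, 0], [0, 0, 0.165], 0],
    [[0, 0, 0], [0, 0, 0.165], 0],
    [[0, 0, 0], [0, 0, 0.165], 0],
    [[0, 0, 0], [0, 0, 0.165], 0],
    [[0, 0, 0], [0, 0, 0.165], 0],
    [[0, 0, 0], [0, 0, 0], 0]
  ]
}}

```text
time: 31.95
ee_pos: [0.55, -0.1485, 0.1741]
eef_rot: [1.0, -0.028, -0.001, -0.001]
ft_force: [-0.3, -0.2, -2.0]
width: 0.0256
grip_force: 55.0
```

```bash
python3 - <<'E'
from h import *
grasp([.46,-.195,.004],-.06)
E
```

```text
shift cm [-8.7   5.16 17.02] turn [-0.001  0.002  0.005] psi -0.06 shift in target axes [-8.71  5.18 17.01]
```

Request:
{"method": "move_arm", "body": {
  "targets": [
    [[-4.35, 2.6, 0], [0, 0, 0], 0],
    [[-4.35, 2.6, 0], [0, 0, 0], 0],
    [[0, 0, 5], [0, 0, 0], 0],
    [[0, 0, 5], [0, 0, 0], 0],
    [[0, 0, 4], [0, 0, 0], 0],
    [[0, 0, 2], [0, 0, 0], 0],
    [[0, 0, 0], [0, 0, 0], 0],
    [[0, 0, 0], [0, 0, 0], 0]
  ]
}}

```text
time: 32.95
ee_pos: [0.4614, -0.1956, 0.0156]
eef_rot: [1.0, -0.028, 0.0, -0.001]
ft_force: [0.5, 0.2, -1.7]
width: 0.0259
grip_force: 55.0
```

Request:
{"method": "move_arm", "body": {
  "targets": [
    [[0, 0, 0.7], [0, 0, 0], 0],
    [[0, 0, 0.45], [0, 0, 0], 0],
    [[0, 0, 0], [0, 0, 0], 0],
    [[0, 0, 0], [0, 0, 0], 0],
    [[0, 0, 0], [0, 0, 0], 70],
    [[0, 0, 0], [0, 0, 0], 70],
    [[0, 0, 0], [0, 0, 0], 70],
    [[0, 0, -5], [0, 0, 0], 70],
    [[0, 0, -6], [0, 0, 0], 70],
    [[0, 0, -6], [0, 0, 0.086], 70],
    [[0, 0, -2], [0, 0, 0], 70],
    [[0, 0, 0], [0, 0, 0], 70]
  ]
}}

```text
time: 34.45
ee_pos: [0.4612, -0.196, 0.1939]
eef_rot: [0.997, -0.071, 0.001, -0.0]
ft_force: [0.1, -0.6, -0.7]
width: 0.061
grip_force: 0.0
```

```bash
python3 - <<'E'
from h import *
from bench import r
t=r.camera("top");np.savez("top3.npz",**t)
cv2.imwrite("pics/f.png",cv2.resize(t["image"][150:290,160:440],(800,400),interpolation=cv2.INTER_CUBIC))
grasp(mw([.003,0,.15]),-.143)
E
```

```text
shift cm [  8.24 -35.55   4.28] turn [-0.001  0.001  0.   ] psi -0.143 shift in target axes [  8.22 -35.56   4.24]
```

View pics/f.png

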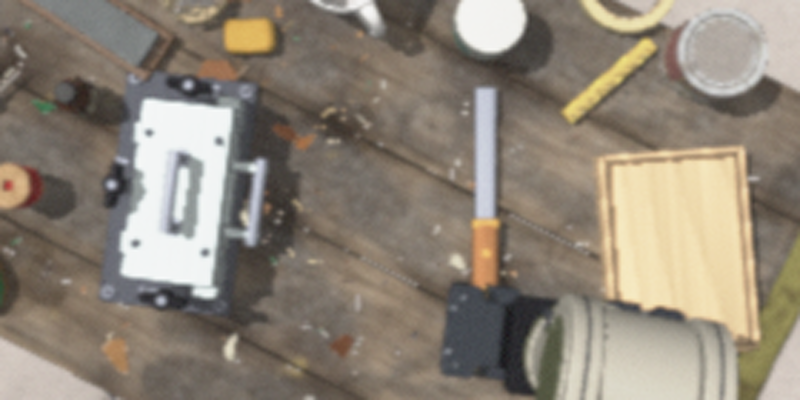

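The bar lies on the bench at (485,190) and the lid is still on the mould with its handle at (175,190). Going to the handle.

Request:
{"method": "move_arm", "body": {
  "targets": [
    [[1.37, -5.93, 0], [0, 0, 0], 70],
    [[1.37, -5.93, 0], [0, 0, 0], 70],
    [[1.37, -5.93, 0], [0, 0, 0], 70],
    [[1.37, -5.93, 0], [0, 0, 0], 70],
    [[1.37, -5.93, 0], [0, 0, 0], 70],
    [[1.37, -5.93, 0], [0, 0, 0], 70],
    [[0, 0, 4], [0, 0, 0], 70],
    [[0, 0, 0], [0, 0, 0], 70],
    [[0, 0, 0], [0, 0, 0], 70]
  ],
  "grip_force": 50
}}

```text
time: 35.62
ee_pos: [0.5923, 0.1441, 0.1533]
eef_rot: [0.997, -0.072, -0.001, -0.001]
ft_force: [0.3, -0.8, 0.8]
width: 0.061
grip_force: 0.0
```

```bash
python3 - <<'E'
from h import *
grasp(mw([.003,0,.107]),-.143)
E
```

```text
shift cm [ 0.01 -0.03  4.63] turn [-0.002  0.002 -0.001] psi -0.143 shift in target axes [ 0.   -0.04  4.63]
```

Request:
{"method": "move_arm", "body": {
  "targets": [
    [[0, 0, 2.3], [0, 0, 0], 70],
    [[0, 0, 2.3], [0, 0, 0], 70],
    [[0, 0, 0], [0, 0, 0], 70],
    [[0, 0, 0], [0, 0, 0], 0],
    [[0, 0, 0], [0, 0, 0], 0],
    [[0, 0, 0], [0, 0, 0], 0],
    [[0, 0, 0], [0, 0, 0], 0],
    [[0, 0, 0], [0, 0, 0], 0],
    [[0, 0, 0], [0, 0, 0], 0]
  ]
}}

```text
time: 36.75
ee_pos: [0.5923, 0.1452, 0.1072]
eef_rot: [0.997, -0.071, -0.001, -0.001]
ft_force: [-1.2, 0.0, 0.5]
width: 0.0125
grip_force: 50.0
```

Request:
{"method": "move_arm", "body": {
  "targets": [
    [[0, 0, -0.5], [0, 0, 0], 0],
    [[0, 0, -0.7], [0, 0, 0], 0],
    [[0, 0, -1], [0, 0, 0], 0],
    [[0, 0, -1.5], [0, 0, 0], 0],
    [[0, 0, -2], [0, 0, 0], 0],
    [[0, 0, -2], [0, 0, 0], 0],
    [[0, 0, 0], [0, 0, 0], 0]
  ]
}}

```text
time: 37.62
ee_pos: [0.5933, 0.1455, 0.1866]
eef_rot: [0.997, -0.071, 0.001, -0.002]
ft_force: [0.0, -0.2, -6.2]
width: 0.0127
grip_force: 50.0
```

Request:
{"method": "move_arm", "body": {
  "targets": [
    [[0, 2, 0], [0, 0, 0], 0],
    [[0, 3.5, 0], [0, 0, 0], 0],
    [[0, 4, 0], [0, 0, 0], 0],
    [[0, 4, 0], [0, 0, 0], 0],
    [[0, 3, 0], [0, 0, 0], 0],
    [[0, 1, 0], [0, 0, 0], 0],
    [[0, 0, 3], [0, 0, 0], 0],
    [[0, 0, 4], [0, 0, 0], 0],
    [[0, 0, 3], [0, 0, 0], 0],
    [[0, 0, 2], [0, 0, 0], 0],
    [[0, 0, 0], [0, 0, 0], 0],
    [[0, 0, 0], [0, 0, 0], 0]
  ]
}}

```text
time: 39.12
ee_pos: [0.5683, -0.0277, 0.0651]
eef_rot: [0.997, -0.071, 0.0, -0.001]
ft_force: [0.9, -0.2, -4.7]
width: 0.0128
grip_force: 50.0
```

```bash
python3 - <<'E'
from bench import r
import cv2
s=r.camera("scene")["image"]
cv2.imwrite("pics/g.png",cv2.resize(s[190:310,190:350],(800,600),interpolation=cv2.INTER_CUBIC))
E
```

```text
(no output)
```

View pics/g.png

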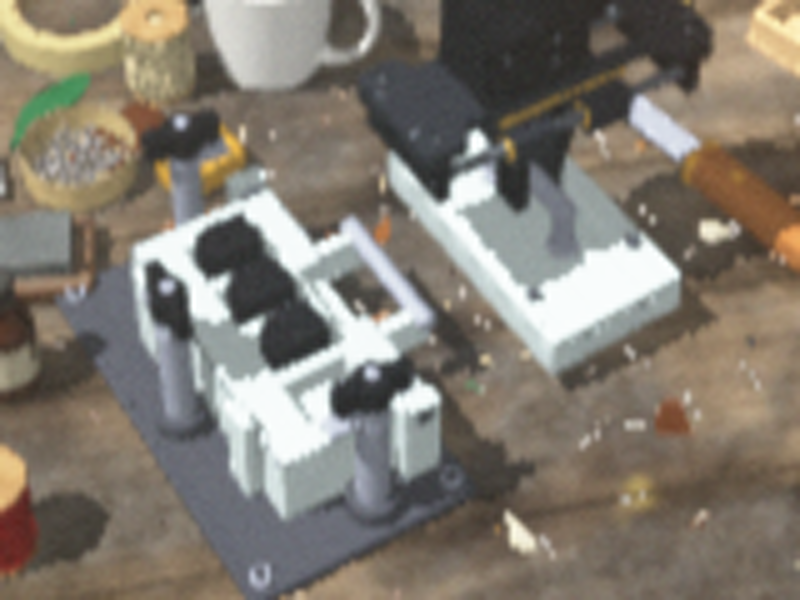

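The lid hangs level. Three heels show at (230,245), (265,288) and (298,332), and the fourth pocket, nearest, looks empty. Lowering the lid.

Request:
{"method": "move_arm", "body": {
  "targets": [
    [[0, 0, 0.8], [0, 0, 0], 0],
    [[0, 0, 0.5], [0, 0, 0], 0],
    [[0, 0, 0.3], [0, 0, 0], 0],
    [[0, 0, 0.2], [0, 0, 0], 0],
    [[0, 0, 0], [0, 0, 0], 0]
  ]
}}

```text
time: 39.8
ee_pos: [0.5673, -0.0289, 0.0463]
eef_rot: [0.997, -0.072, -0.001, -0.0]
ft_force: [-4.8, -3.4, 3.1]
width: 0.0124
grip_force: 50.0
```

Request:
{"method": "move_arm", "body": {
  "targets": [
    [[0, 0, 0], [0, 0, 0], 50],
    [[0, 0, 0], [0, 0, 0], 50],
    [[0, 0, 0], [0, 0, 0], 50],
    [[0, 0, -5], [0, 0, 0], 50],
    [[0, 0, -5], [0, 0, 0], 50],
    [[0, 2, -3], [0, 0, 0], 50],
    [[0, 5, 0], [0, 0, 0], 50],
    [[0, 5, 0], [0, 0, 0], 50],
    [[0, 0, 0], [0, 0, 0], 50]
  ],
  "grip_force": 25
}}

```text
time: 40.92
ee_pos: [0.5497, -0.152, 0.1753]
eef_rot: [0.997, -0.075, -0.001, -0.0]
ft_force: [0.3, 0.6, -0.5]
width: 0.0435
grip_force: 0.0
```

```bash
python3 - <<'E'
from h import *
from bench import r
t=r.camera("top");T=Cam(t);np.savez("top4.npz",**t);g=cv2.cvtColor(t["image"],cv2.COLOR_BGR2GRAY)
for i,y in enumerate((-.057,-.019,.019,.057)):
    u=T.proj(mw([0,y,.074]))[0];x,yy=np.round(u).astype(int);print(i,u.round(1),g[yy-1:yy+2,x-1:x+2].mean(),g[yy-3:yy+4:3,x-4:x+5:2].tolist())
cv2.imwrite("pics/h.png",cv2.resize(t["image"][150:290,180:440],(780,420),interpolation=cv2.INTER_CUBIC))
grasp(mw([0,.019,.11]),-.143)
E
```

```text
0 [225.5 197. ] 60.888888888888886 [[82, 69, 71, 74, 88], [65, 60, 58, 62, 57], [80, 60, 68, 57, 58]]
1 [223.8 210.2] 61.55555555555556 [[104, 76, 80, 79, 96], [70, 59, 62, 57, 59], [83, 62, 70, 65, 54]]
2 [222.2 223.5] 64.44444444444444 [[100, 78, 81, 87, 101], [72, 59, 64, 63, 59], [82, 62, 65, 59, 61]]
3 [220.5 236.7] 230.11111111111111 [[157, 164, 238, 241, 240], [145, 164, 238, 241, 242], [151, 196, 241, 241, 242]]
shift cm [ -1.98 -29.31   6.61] turn [-0.002  0.001 -0.003] psi -0.143 shift in target axes [ -1.9  -29.33   6.55]
```

View pics/h.png

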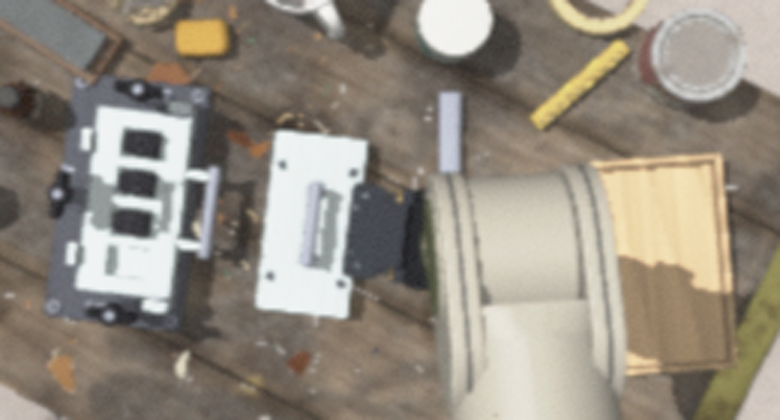

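Heels 0, 1 and 2 stand at (140,143), (137,182) and (133,221), and the fourth pocket is empty. The lid lies flat at (312,225) and the tray's right corners have not moved. Fetching heel_2.

Request:
{"method": "move_arm", "body": {
  "targets": [
    [[-0.4, -5.86, 0], [0, 0, 0], 53],
    [[-0.4, -5.86, 0], [0, 0, 0], 53],
    [[-0.4, -5.86, 0], [0, 0, 0], 53],
    [[-0.4, -5.86, 0], [0, 0, 0], 53],
    [[-0.3, -5.86, 0], [0, 0, 0], 53],
    [[0, 0, 3.5], [0, 0, 0], 53],
    [[0, 0, 3], [0, 0, 0], 53],
    [[0, 0, 0], [0, 0, 0], 53],
    [[0, 0, 0], [0, 0, 0], 53]
  ]
}}

```text
time: 42.1
ee_pos: [0.5735, 0.1469, 0.1126]
eef_rot: [0.998, -0.071, 0.0, -0.002]
ft_force: [-0.2, 0.1, 0.1]
width: 0.0461
grip_force: 0.0
```

```bash
python3 - <<'E'
from h import *
grasp(mw([0,.019,.0625]),-.143)
E
```

```text
shift cm [0.01 0.29 5.01] turn [-0.003  0.     0.002] psi -0.143 shift in target axes [0.01 0.28 5.01]
```

Request:
{"method": "move_arm", "body": {
  "targets": [
    [[0, 0.3, 2], [0, 0, 0], 53],
    [[0, 0, 2], [0, 0, 0], 53],
    [[0, 0, 0.95], [0, 0, 0], 53],
    [[0, 0, 0], [0, 0, 0], 53],
    [[0, 0, 0], [0, 0, 0], 0],
    [[0, 0, 0], [0, 0, 0], 0],
    [[0, 0, 0], [0, 0, 0], 0],
    [[0, 0, 0], [0, 0, 0], 0],
    [[0, 0, -1], [0, 0, 0], 0],
    [[0, 0, -2], [0, 0, 0], 0],
    [[0, 0, -4], [0, 0, 0], 0],
    [[0, 0, 0], [0, 0, 0], 0]
  ]
}}

```text
time: 43.6
ee_pos: [0.5747, 0.1439, 0.1362]
eef_rot: [0.997, -0.071, 0.002, -0.002]
ft_force: [0.4, 0.5, -0.7]
width: 0.0355
grip_force: 25.0
```

Request:
{"method": "move_arm", "body": {
  "targets": [
    [[0.7, 5.6, -0.5], [0, 0, 0], 0],
    [[0.7, 5.6, -0.5], [0, 0, 0], 0],
    [[0.7, 5.6, 0], [0, 0, 0], 0],
    [[0.7, 5.6, 0], [0, 0, 0], 0],
    [[0.7, 5.6, 0], [0, 0, 0], 0],
    [[0.7, 5.6, 0], [0, 0, 0], 0],
    [[0.7, 5.6, 0], [0, 0, 0], 0],
    [[0.7, 5.6, 0], [0, 0, 0], 0],
    [[0.7, 5.6, 0], [0, 0, 0], 0],
    [[0, 0, 5], [0, 0, 0], 0],
    [[0, 0, 0], [0, 0, 0], 0]
  ]
}}

```text
time: 44.98
ee_pos: [0.5611, -0.3642, 0.0873]
eef_rot: [0.997, -0.071, -0.003, -0.003]
ft_force: [-0.0, 0.2, 0.3]
width: 0.0353
grip_force: 25.0
```

```bash
python3 - <<'E'
from h import *
from bench import r
t=r.camera("top");T=Cam(t)
grasp([.565,-.365,.027],-.143)
hs=cv2.cvtColor(t["image"],cv2.COLOR_BGR2HSV);m=((hs[...,0]>14)&(hs[...,0]<26)&(hs[...,1]>60)&(hs[...,1]<150)&(hs[...,2]>170)).astype(np.uint8)
m[:, :340]=0
n,l,st,ce=cv2.connectedComponentsWithStats(m);k=1+st[1:,4].argmax();x,y,w,h,_=st[k];print(st[k],T.at((x,y),.02),T.at((x+w,y+h),.02))
cv2.imwrite("pics/i.png",cv2.resize(t["image"][180:300,330:450],(600,600)))
E
```

```text
shift cm [0.25 0.11 6.31] turn [-0.004  0.004  0.002] psi -0.143 shift in target axes [0.23 0.09 6.31]
[ 367  201   59   75 1874] [ 0.63102836 -0.27911611  0.02      ] [ 0.40667632 -0.44611632  0.02      ]
```

View pics/i.png

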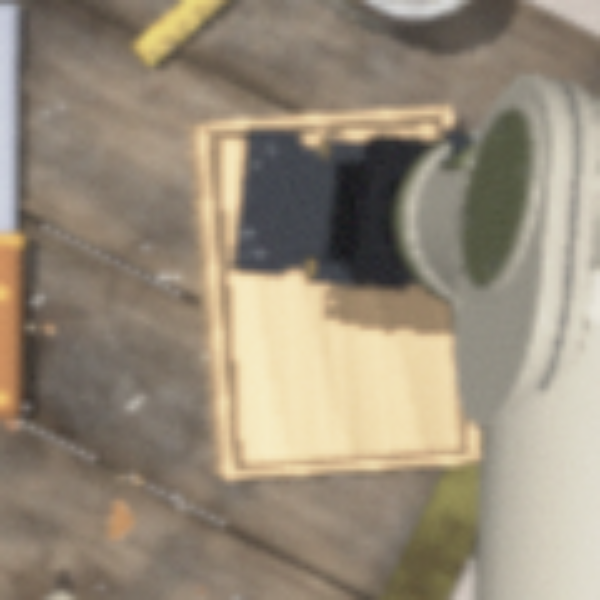

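The tray has not moved and the gripper is over its upper half. Lowering and releasing.

Request:
{"method": "move_arm", "body": {
  "targets": [
    [[0.2, 0, 3], [0, 0, 0], 0],
    [[0, 0, 2], [0, 0, 0], 0],
    [[0, 0, 1], [0, 0, 0], 0],
    [[0, 0, 0.2], [0, 0, 0], 0],
    [[0, 0, 0], [0, 0, 0], 0],
    [[0, 0, 0], [0, 0, 0], 53],
    [[0, 0, 0], [0, 0, 0], 53],
    [[0, 0, 0], [0, 0, 0], 53],
    [[0, 0, -5], [0, 0, 0], 53],
    [[0, 0, -6], [0, 0, 0], 53],
    [[0, 0, 0], [0, 0, 0], 53]
  ]
}}

```text
time: 46.4
ee_pos: [0.5682, -0.3661, 0.1443]
eef_rot: [0.997, -0.071, 0.003, 0.001]
ft_force: [-0.0, -0.2, 0.1]
width: 0.0459
grip_force: 0.0
```

```bash
python3 - <<'E'
from h import *
grasp(mw([-.001,-.019,.11]),-.143)
E
```

```text
shift cm [ -2.98 -50.49   3.35] turn [ 0.001 -0.007  0.   ] psi -0.143 shift in target axes [ -2.98 -50.48   3.43]
```

Request:
{"method": "move_arm", "body": {
  "targets": [
    [[-0.33, -5.59, 0], [0, 0, 0], 53],
    [[-0.33, -5.59, 0], [0, 0, 0], 53],
    [[-0.33, -5.59, 0], [0, 0, 0], 53],
    [[-0.33, -5.59, 0], [0, 0, 0], 53],
    [[-0.33, -5.59, 0], [0, 0, 0], 53],
    [[-0.33, -5.59, 0], [0, 0, 0], 53],
    [[-0.33, -5.59, 0], [0, 0, 0], 53],
    [[-0.33, -5.59, 0], [0, 0, 0], 53],
    [[-0.33, -5.59, 0], [0, 0, 0], 53],
    [[0, 0, 3.4], [0, 0, 0], 53],
    [[0, 0, 0], [0, 0, 0], 53],
    [[0, 0, 0], [0, 0, 0], 53]
  ]
}}

```text
time: 47.9
ee_pos: [0.6079, 0.136, 0.1062]
eef_rot: [0.997, -0.072, -0.0, -0.001]
ft_force: [0.1, 0.2, -0.1]
width: 0.0462
grip_force: 0.0
```

```bash
python3 - <<'E'
from h import *
grasp(mw([-.001,-.019,.0625]),-.143)
E
```

```text
shift cm [ 0.25 -0.21  4.37] turn [-0.002  0.001 -0.001] psi -0.143 shift in target axes [ 0.25 -0.22  4.37]
```

Request:
{"method": "move_arm", "body": {
  "targets": [
    [[0.25, -0.2, 2], [0, 0, 0], 53],
    [[0, 0, 1.5], [0, 0, 0], 53],
    [[0, 0, 0.85], [0, 0, 0], 53],
    [[0, 0, 0], [0, 0, 0], 53],
    [[0, 0, 0], [0, 0, 0], 0],
    [[0, 0, 0], [0, 0, 0], 0],
    [[0, 0, 0], [0, 0, 0], 0],
    [[0, 0, 0], [0, 0, 0], 0],
    [[0, 0, -1], [0, 0, 0], 0],
    [[0, 0, -2], [0, 0, 0], 0],
    [[0, 0, -4], [0, 0, 0], 0],
    [[0, 0, -1], [0, 0, 0], 0]
  ]
}}

```text
time: 49.4
ee_pos: [0.6117, 0.1394, 0.1463]
eef_rot: [0.997, -0.071, 0.002, -0.002]
ft_force: [-0.2, -0.7, -0.4]
width: 0.0355
grip_force: 25.0
```

Request:
{"method": "move_arm", "body": {
  "targets": [
    [[-0.41, 5.7, 0], [0, 0, 0], 0],
    [[-0.41, 5.7, 0], [0, 0, 0], 0],
    [[-0.41, 5.7, 0], [0, 0, 0], 0],
    [[-0.41, 5.7, 0], [0, 0, 0], 0],
    [[-0.41, 5.7, 0], [0, 0, 0], 0],
    [[-0.41, 5.7, 0], [0, 0, 0], 0],
    [[-0.41, 5.7, 0], [0, 0, 0], 0],
    [[-0.41, 5.7, 0], [0, 0, 0], 0],
    [[-0.41, 5.7, 0], [0, 0, 0], 0],
    [[0, 0, 5], [0, 0, 0], 0],
    [[0, 0, 0], [0, 0, 0], 0]
  ]
}}

```text
time: 50.78
ee_pos: [0.4987, -0.363, 0.0885]
eef_rot: [0.997, -0.071, -0.003, -0.003]
ft_force: [0.2, -0.1, -0.5]
width: 0.0354
grip_force: 25.0
```

```bash
python3 - <<'E'
from h import *
grasp([.505,-.365,.027],-.143)
E
```

```text
shift cm [0.69 0.14 6.14] turn [-0.005  0.007  0.   ] psi -0.143 shift in target axes [0.65 0.11 6.15]
```

Request:
{"method": "move_arm", "body": {
  "targets": [
    [[0, 0, 3], [0, 0, 0], 0],
    [[0, 0, 2], [0, 0, 0], 0],
    [[0, 0, 1], [0, 0, 0], 0],
    [[0, 0, 0.1], [0, 0, 0], 0],
    [[0, 0, 0], [0, 0, 0], 0],
    [[0, 0, 0], [0, 0, 0], 53],
    [[0, 0, 0], [0, 0, 0], 53],
    [[0, 0, 0], [0, 0, 0], 53],
    [[0, 0, -5], [0, 0, 0], 53],
    [[0, 0, -6], [0, 0, 0], 53],
    [[0, 0, -1], [0, 0, 0], 53]
  ]
}}

```text
time: 52.15
ee_pos: [0.5031, -0.3648, 0.1548]
eef_rot: [0.997, -0.071, 0.002, 0.001]
ft_force: [-0.2, 0.1, 0.2]
width: 0.0462
grip_force: 0.0
```

```bash
python3 - <<'E'
from h import *
grasp(mw([-.001,-.057,.11]),-.143)
E
```

```text
shift cm [  7.3  -51.28   4.45] turn [ 0.001 -0.005  0.001] psi -0.143 shift in target axes [  7.28 -51.28   4.48]
```

Request:
{"method": "move_arm", "body": {
  "targets": [
    [[0.81, -5.69, 0], [0, 0, 0], 53],
    [[0.81, -5.69, 0], [0, 0, 0], 53],
    [[0.81, -5.69, 0], [0, 0, 0], 53],
    [[0.81, -5.69, 0], [0, 0, 0], 53],
    [[0.81, -5.69, 0], [0, 0, 0], 53],
    [[0.81, -5.69, 0], [0, 0, 0], 53],
    [[0.81, -5.69, 0], [0, 0, 0], 53],
    [[0.81, -5.69, 0], [0, 0, 0], 53],
    [[0.81, -5.69, 0], [0, 0, 0], 53],
    [[0, 0, 4.3], [0, 0, 0], 53],
    [[0, 0, 0], [0, 0, 0], 53],
    [[0, 0, 0], [0, 0, 0], 53]
  ]
}}

```text
time: 53.65
ee_pos: [0.6462, 0.1315, 0.1089]
eef_rot: [0.997, -0.072, -0.0, -0.001]
ft_force: [0.1, -0.3, 0.0]
width: 0.0465
grip_force: 0.0
```

```bash
python3 - <<'E'
from h import *
grasp(mw([-.001,-.057,.0625]),-.143)
E
```

```text
shift cm [ 0.19 -0.11  4.64] turn [-0.002  0.001 -0.001] psi -0.143 shift in target axes [ 0.19 -0.12  4.64]
```

Request:
{"method": "move_arm", "body": {
  "targets": [
    [[0.2, -0.1, 2], [0, 0, 0], 53],
    [[0, 0, 1.7], [0, 0, 0], 53],
    [[0, 0, 0.9], [0, 0, 0], 53],
    [[0, 0, 0], [0, 0, 0], 53],
    [[0, 0, 0], [0, 0, 0], 0],
    [[0, 0, 0], [0, 0, 0], 0],
    [[0, 0, 0], [0, 0, 0], 0],
    [[0, 0, 0], [0, 0, 0], 0],
    [[0, 0, -1], [0, 0, 0], 0],
    [[0, 0, -2], [0, 0, 0], 0],
    [[0, 0, -4], [0, 0, 0], 0],
    [[0, 0, -1], [0, 0, 0], 0]
  ]
}}

```text
time: 55.15
ee_pos: [0.6494, 0.1341, 0.1466]
eef_rot: [0.997, -0.071, 0.002, -0.002]
ft_force: [0.6, 0.3, -0.7]
width: 0.0355
grip_force: 25.0
```

Request:
{"method": "move_arm", "body": {
  "targets": [
    [[-1.38, 5.8, 0], [0, 0, 0], 0],
    [[-1.38, 5.8, 0], [0, 0, 0], 0],
    [[-1.38, 5.8, 0], [0, 0, 0], 0],
    [[-1.38, 5.8, 0], [0, 0, 0], 0],
    [[-1.38, 5.8, 0], [0, 0, 0], 0],
    [[-1.38, 5.8, 0], [0, 0, 0], 0],
    [[-1.38, 5.8, 0], [0, 0, 0], 0],
    [[-1.38, 5.8, 0], [0, 0, 0], 0],
    [[-1.38, 5.8, 0], [0, 0, 0], 0],
    [[0, 0, 5], [0, 0, 0], 0],
    [[0, 0, 0], [0, 0, 0], 0]
  ]
}}

```text
time: 56.52
ee_pos: [0.4488, -0.3647, 0.0889]
eef_rot: [0.997, -0.071, -0.003, -0.003]
ft_force: [-0.1, 0.6, 0.4]
width: 0.0351
grip_force: 25.0
```

```bash
python3 - <<'E'
from h import *
grasp([.45,-.367,.027],-.143)
from bench import r
t=r.camera("top")
cv2.imwrite("pics/j.png",cv2.resize(t["image"][180:300,330:450],(600,600)))
E
```

```text
shift cm [0.19 0.24 6.19] turn [-0.005  0.006  0.   ] psi -0.143 shift in target axes [0.15 0.21 6.19]
```

View pics/j.png

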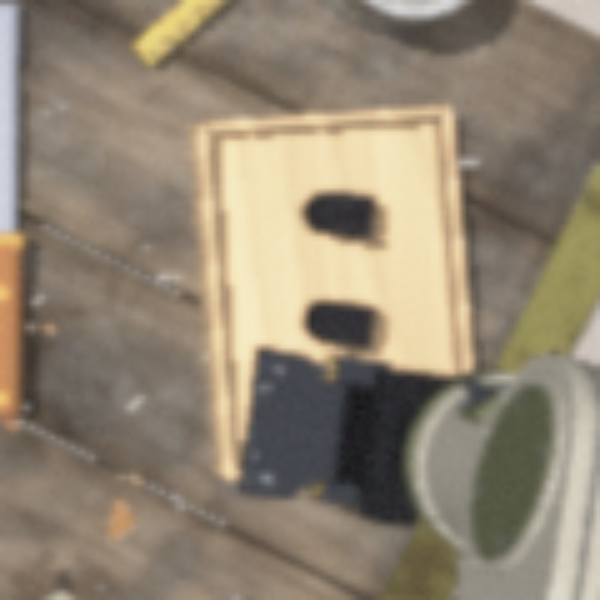

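Two heels stand in the tray at (343,213) and (343,323), and the third is held over its lower end. Placing it, then retracting.

Request:
{"method": "move_arm", "body": {
  "targets": [
    [[0.3, 0.1, 3], [0, 0, 0], 0],
    [[0, 0, 2], [0, 0, 0], 0],
    [[0, 0, 1], [0, 0, 0], 0],
    [[0, 0, 0.1], [0, 0, 0], 0],
    [[0, 0, 0], [0, 0, 0], 0],
    [[0, 0, 0], [0, 0, 0], 53],
    [[0, 0, 0], [0, 0, 0], 53],
    [[0, 0, 0], [0, 0, 0], 53],
    [[0, 0, -5], [0, 0, 0], 53],
    [[0, 0, -6], [0, 0, 0], 53],
    [[0, 0, -6], [0, 0, 0], 53],
    [[0, 6, -2], [0, 0, 0], 53],
    [[0, 6, 0], [0, 0, 0], 53],
    [[0, 6, 0], [0, 0, 0], 53],
    [[0, 0, 0], [0, 0, 0], 53],
    [[0, 0, 0], [0, 0, 0], 53]
  ]
}}

```text
time: 58.58
ee_pos: [0.4288, -0.5444, 0.2193]
eef_rot: [0.997, -0.071, -0.0, -0.002]
ft_force: [0.7, 0.0, -0.4]
width: 0.0461
grip_force: 0.0
```

```bash
python3 - <<'E'
from h import *
from bench import r
t=r.camera("top")
cv2.imwrite("pics/k.png",cv2.resize(t["image"][150:300,170:450],(800,429),interpolation=cv2.INTER_CUBIC))
E
```

```text
(no output)
```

View pics/k.png

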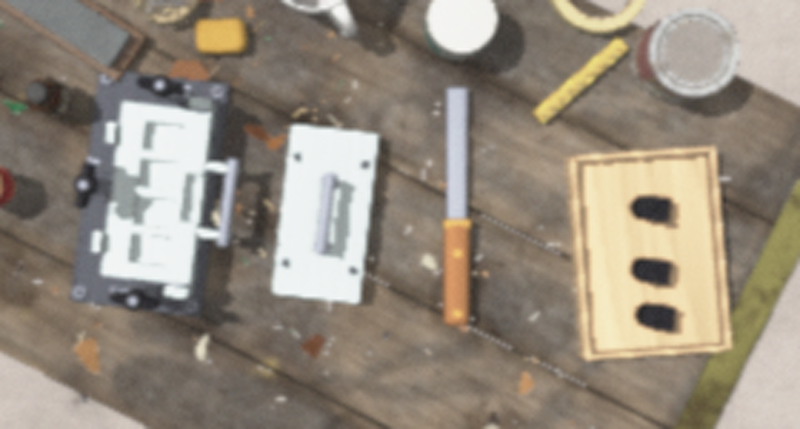

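Three heels are in the tray, the lid is at (325,213), the bar at (457,205), and all is clear. Before handing in, I'll measure the wing angles once more with a template fit.

```bash
python3 - <<'E'
from h import *
from bench import r
K=8
for cam in("top","scene"):
    fr=[r.camera(cam) for _ in range(4)];C=Cam(fr[0]);g=np.mean([cv2.cvtColor(f["image"],cv2.COLOR_BGR2GRAY) for f in fr],0).astype(np.float32)
    for n,c,base in(("L",[0,.104],-np.pi/2),("R",[0,-.104],np.pi/2),("B",[.061,0],np.pi)):
        c=np.array(c);ctr=C.proj(mw(np.r_[c,.1135]))[0].round().astype(int);o=ctr-20
        G=cv2.resize(g[o[1]:o[1]+41,o[0]:o[0]+41],None,fx=K,fy=K,interpolation=cv2.INTER_CUBIC)
        best=[]
        for q in np.arange(1.2,1.85,.02):
            d=R.from_euler('z',base+q);b=1e9
            def hull(s):
                P=np.array([[x*s[0],y*s[1],z*s[2]+.1135] for x in(-.023,.023) for y in(-.0055,.0055) for z in(-.011,.011)])
                W=np.array([mw(p) for p in d.apply(P)+np.r_[c,0]]);u=(C.proj(W)-o+.5)*K-.5
                m=np.zeros(G.shape,np.uint8);cv2.fillConvexPoly(m,cv2.convexHull(u.astype(np.float32)).astype(np.int32),1);return m
            A=hull((1,1,1));B=cv2.dilate(A,np.ones((17,17)))-A
            for dx in range(-12,13,3):
                for dy in range(-12,13,3):
                    S=np.roll(G,(dy,dx),(0,1));b=min(b,S[A>0].mean()-.7*np.clip(S[B>0],0,90).mean())
            best.append((b,q))
        best.sort();print(cam,n,[round(x[1],2) for x in best[:4]],round(best[0][0],1))
E
```

```text
top L [np.float64(1.6), np.float64(1.62), np.float64(1.58), np.float64(1.64)] 18.6
top R [np.float64(1.36), np.float64(1.32), np.float64(1.34), np.float64(1.3)] 19.0
top B [np.float64(1.44), np.float64(1.4), np.float64(1.46), np.float64(1.42)] 16.5
scene L [np.float64(1.7), np.float64(1.66), np.float64(1.72), np.float64(1.68)] 25.1
scene R [np.float64(1.36), np.float64(1.34), np.float64(1.44), np.float64(1.38)] 9.3
scene B [np.float64(1.44), np.float64(1.42), np.float64(1.4), np.float64(1.46)] 25.8
```

The fit is noisy: left reads above its stop, right reads about 1.36. There is plenty of time, so I'll re-grip the right and rear knobs near their stops and nudge them, to be certain.

```bash
python3 - <<'E'
from h import *
grasp(mw([0,-.104,.18]),-.143+1.42)
E
```

```text
shift cm [ 16.88 -70.23   4.08] turn [-0.002 -0.    -1.419] psi 1.277 shift in target axes [71.98  6.06  3.99]
```

Request:
{"method": "move_arm", "body": {
  "targets": [
    [[0, 0, 0], [0, 0, -0.1774], 45],
    [[0, 0, 0], [0, 0, -0.1774], 45],
    [[0, 0, 0], [0, 0, -0.1774], 45],
    [[0, 0, 0], [0, 0, -0.1774], 45],
    [[0, 0, 0], [0, 0, -0.1774], 45],
    [[0, 0, 0], [0, 0, -0.1774], 45],
    [[0, 0, 0], [0, 0, -0.1774], 45],
    [[0, 0, 0], [0, 0, -0.1774], 45]
  ],
  "grip_force": 20
}}

```text
time: 60.02
ee_pos: [0.4283, -0.545, 0.2197]
eef_rot: [0.801, 0.598, 0.0, -0.001]
ft_force: [-0.0, -0.3, -0.4]
width: 0.0392
grip_force: 0.0
```

Request:
{"method": "move_arm", "body": {
  "targets": [
    [[6, 0.505, 0.1], [0, 0, 0], 45],
    [[6, 0.505, 0.1], [0, 0, 0], 45],
    [[6, 0.505, 0.1], [0, 0, 0], 45],
    [[6, 0.505, 0.1], [0, 0, 0], 45],
    [[6, 0.505, 0.1], [0, 0, 0], 45],
    [[6, 0.505, 0.1], [0, 0, 0], 45],
    [[6, 0.505, 0.1], [0, 0, 0], 45],
    [[6, 0.505, 0.1], [0, 0, 0], 45],
    [[6, 0.505, 0.1], [0, 0, 0], 45],
    [[6, 0.505, 0.1], [0, 0, 0], 45],
    [[6, 0.505, 0.1], [0, 0, 0], 45],
    [[6, 0.505, 0.1], [0, 0, 0], 45],
    [[0, 0, 0], [0, 0, 0], 45],
    [[0, 0, 0], [0, 0, 0], 45]
  ]
}}

```text
time: 61.78
ee_pos: [0.6951, 0.1267, 0.2086]
eef_rot: [0.803, 0.596, 0.0, -0.001]
ft_force: [-0.4, -0.5, 1.7]
width: 0.0394
grip_force: 0.0
```

```bash
python3 - <<'E'
from h import *
grasp([.694,.1262,.105],-.143+1.42)
E
```

```text
shift cm [-0.09 -0.07 10.36] turn [-0.002 -0.001  0.   ] psi 1.277 shift in target axes [-0.08 -0.09 10.36]
```

Request:
{"method": "move_arm", "body": {
  "targets": [
    [[-0.1, -0.1, 3.5], [0, 0, 0], 45],
    [[0, 0, 3.5], [0, 0, 0], 45],
    [[0, 0, 3.3], [0, 0, 0], 45],
    [[0, 0, 0], [0, 0, 0], 45],
    [[0, 0, 0], [0, 0, 0], 0],
    [[0, 0, 0], [0, 0, 0], 0],
    [[0, 0, 0], [0, 0, 0], 0],
    [[0, 0, 0], [0, 0, 0], 0],
    [[0, 0, 0], [0, 0, 0], 0]
  ]
}}

```text
time: 62.9
ee_pos: [0.6941, 0.1263, 0.1066]
eef_rot: [0.803, 0.596, 0.001, -0.001]
ft_force: [0.0, -1.6, 5.2]
width: 0.0114
grip_force: 19.5
```

```bash
python3 - <<'E'
from h import *
from bench import r
s=r.read_state();x=R.from_quat(s["eef_rot"]).apply([1,0,0]);print(np.arctan2(x[1],x[0])+.143,s["torque"])
E
```

```text
1.4197588633481057 [-0.21216428 -0.12762403  0.18398368]
```

Request:
{"method": "move_arm", "body": {
  "targets": [
    [[0, 0, 0], [0, 0, -0.06], 0],
    [[0, 0, 0], [0, 0, -0.06], 0],
    [[0, 0, 0], [0, 0, -0.04], 0],
    [[0, 0, 0], [0, 0, 0], 0],
    [[0, 0, 0], [0, 0, 0], 0]
  ]
}}

```text
time: 63.52
ee_pos: [0.6941, 0.1264, 0.1065]
eef_rot: [0.753, 0.658, 0.001, -0.001]
ft_force: [-0.0, 0.8, 4.9]
width: 0.0116
grip_force: 21.2
```

```bash
python3 - <<'E'
from h import *
from bench import r
s=r.read_state();x=R.from_quat(s["eef_rot"]).apply([1,0,0]);print(np.arctan2(x[1],x[0])+.143,s["torque"])
E
```

```text
1.5787056321874207 [ 0.04325371 -0.15775341 -0.53322618]
```

On closing at 1.42 the torque was +0.18 N m, so the wing was already past that and the vision reading was biased. It is now held at the stop against -0.53 N m. The rear knob showed the same stop slip earlier, so I'll release and retreat.

Request:
{"method": "move_arm", "body": {
  "targets": [
    [[0, 0, 0], [0, 0, 0], 45],
    [[0, 0, 0], [0, 0, 0], 45],
    [[0, 0, -4], [0, 0, 0], 45],
    [[0, 0, -5], [0, 0, 0], 45],
    [[0, 0, -5], [0, 0, 0], 45],
    [[0, 0, 0], [0, 0, 0], 45],
    [[0, 0, 0], [0, 0, 0], 45]
  ]
}}

```text
time: 64.4
ee_pos: [0.6936, 0.1258, 0.245]
eef_rot: [0.753, 0.658, -0.0, -0.001]
ft_force: [0.1, -0.4, 0.1]
width: 0.0392
grip_force: 0.0
```

```bash
python3 -c "
from bench import r
print(r.close_job())"
```

```text
the job is handed in; nothing more can be done
None
```

The job is handed in at 64 s, result not reported: clamps turned to their stops, lid levered loose and set flat on the bench, bar laid clear of mould and lid, and all three heels present put in the tray; the jar, bottle and spool were not touched.

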